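Clamp, open and charge a grinding jar

TASK

Get the grinding jar charged for the mill: first turn the T-handle of the clamping fixture clockwise until it stiffens and then about a quarter turn more, so that the pad holds the jar firmly but is not overtightened; then unscrew the jar's lid anticlockwise in several regrasped turns, lift it clear and stand it right way up on the middle of the folded wipe. Then put every grinding rod on the cart down inside the jar, below its rim, and leave the jar clamped, the lid on the wipe and the other things on the cart where they are.

Things in the scene. Friction and masses are not known exactly. Their poses are not given: they have to be found in the camera images.
- fixture: Clamping fixture fixed to the cart: aluminium plate 260 x 110 x 10 mm, long side along its x. Origin: centre of the plate's underside. x points from the T-handle to the jar and the steel V-block. The clamped jar's axis is at x = +60 mm, the T-handle screw's axis at x = -70 mm. V-block and pad reach 34 mm above the cart, the grey screw housing 56 mm.
- clamp_screw (a joint): T-handle angle, rad: GROWS when turned clockwise seen from above (tightening); starts at 0.6 to 1.6, end stop 8. A rad moves the pad 3 mm. The pad pushes the jar into the V-block and grips it at about 3.3; then the force grows by some 40 N a rad (30 N needed, 150 N too much: aim at 4.9). Self-locking; resists with 0.3 N m while free, 0.12 N m more for each rad past 3.3.
- handle_grip (a point): Centre of the T-handle's cross-bar, on the screw's axis, 135 mm above the cart. The bar is 90 mm long along this point's x, 13 mm wide along its y and 16 mm high (z up); round black balls of 19 mm on its ends. Only a 16 mm stem lies below its middle.
- clamp_pad: Orange pressure pad of the clamp, 9 x 42 x 22 mm. Origin: on its front face (towards the jar) at the height of the cart top; x points to the jar.
- jar: Steel grinding jar, loose, 119 mm high, standing on the fixture plate (10 mm) between V-block and pad. Origin: centre of its underside; z up its axis. Foot and body 100 mm in diameter up to 92 mm, then the threaded neck up to the rim at 119 mm. Bore 72 mm in diameter, inner floor at 24 mm, so 95 mm deep.
- lid: Dark steel screw lid, 104 mm in diameter, 32 mm high, with a round black knob on top, 42 mm in diameter, 32 to 58 mm above the origin; 0.25 kg. Origin: centre of the skirt's lower edge; z up. Starts fully screwed on, 95 mm above the jar's origin, yaw as the jar's. Anticlockwise it rises 3.3 mm per rad (0.5 rad of play) and is free from 3.4 to 5 rad, still resting on the thread; then lift straight up.
- wipe: White folded wipe fixed on the cart, 80 x 110 x 6 mm. Origin: centre of its underside.
- rod_a: Brass-coloured grinding rod, a solid cylinder 22 mm in diameter and 60 mm long, 0.14 kg, standing upright at the start (None if it is not there in this run). Origin: its middle; z along its axis.
- rod_b: Brass-coloured grinding rod, a solid cylinder 22 mm in diameter and 60 mm long, 0.14 kg, standing upright at the start (None if it is not there in this run). Origin: its middle; z along its axis.
- rod_c: Brass-coloured grinding rod, a solid cylinder 22 mm in diameter and 60 mm long, 0.14 kg, standing upright at the start (None if it is not there in this run). Origin: its middle; z along its axis.
- rod_d: Brass-coloured grinding rod, a solid cylinder 22 mm in diameter and 60 mm long, 0.14 kg, standing upright at the start (None if it is not there in this run). Origin: its middle; z along its axis.
- timer: Bystander: white bench timer, 66 x 66 x 20 mm, at the far left. Origin: centre of its underside.
- stain_bottle: Bystander: amber dropper bottle with a black cap, 48 mm across, 85 mm high, at the far right. Origin: centre of its underside.

How it is judged:
By the outcome, as a careful person would: the job done as asked, in the order asked, and still so for the second after the job is handed in, with the robot touching nothing.
Of rod_a, rod_b, rod_c, rod_d only 2 to 4 are there at a start; the rules pass over those that are not, and their reading is None.
At some moment in a run one of rod_a, rod_b, rod_c, rod_d may be knocked a few centimetres aside while the robot is not near it.
It also fails if it takes over 210 s, if anything falls off the work surface, if the arm or the gripper's body presses on something with over 40 N, if the wrist force passes 120 N, or if a joint passes its speed limit or range.

ROBOT

A 7-joint arm with a two-finger parallel gripper is mounted at the origin on a cart in front of the work surface, level with it; the furniture and walls round the work are solid. World frame = base frame: x ahead of the robot, y to its left, z up, the work surface at z = 0. Lengths are in m, angles in rad, forces in N, time in s.
With the tool pointing down it reaches from about 0.4 to 0.9 m from the base axis. Payload 5.6 kg.
Tool frame: the origin (TCP) lies between the finger pads; the fingertips stand 14 mm ahead of it and the grasp point (between the pads) lies 5 mm behind it; z points along the fingers, y is the direction in which the jaws open and shut (so a half turn about z gives the same grasp; the last joint's range is limited). The gripper opens to 92 mm and grips with 3 to 60 N. Pads are 20 mm wide; open, the fingers measure 128 mm over their backs; the gripper's body (75 mm by 189 mm) begins 69 mm behind the grasp point.
Start: joints at [1.09, 0.468, -0.012, 1.603, 0.006, 1.071, -0.056], TCP at [0.276, -0.589, 0.229] pointing down, gripper open.
Joint ranges: [-2.53, 2.53], [-0.31, 2.02], [-1.57, 1.55], [0.28, 2.44], [-1.29, 4.43], [0.15, 1.84], [-2.92, 2.92]. Speed limits (rad/s): [2.57, 2.57, 3.14, 3.14, 3.14, 3.14, 3.14].

INTERFACE

Orientations are given as a rotation vector (axis times angle).
In Python, from plant import sensors, vision, ticket gives the robot as it stands.
- The arm moves only by the tool move_arm, never from a script. Its argument "plan" is a list of rows, each a list of 6 numbers: the shift along the world's x, y, z in m, then the turn, a rotation vector about the world's x, y, z in rad. A call has 1 to 12 rows; each row is the pose to reach, as a shift and turn from the pose commanded when the call began; what a row does not reach only later rows make up. A row lasts 1/12 s, in which the tool goes at most 41.7 mm and 7.16 degrees, less where a joint would pass 70% of its speed; a pose out of reach is approached as far as the arm can. A call with a gripper value outside its range is refused whole. "fingers" is the opening, from -1 (shut) to 1 (fully open), so that 0 is half open, set as the call begins (left out, the last holds). The fingers move at their own pace and stop on an object; "grip_force" is the grip in N (left out, the last holds). Time passes only in rows, so rows that repeat a pose let the fingers close. It gives the time, the measured TCP pose, the force and the opening at its end, in the units of the state.
- sensors.read_state(): the state, without advancing time (a new reading comes with each control period).
- vision.snapshot(name): name is "side" or "top" or "wrist"; returns the picture (420x560x3 uint8, red, green, blue); there is no depth.
- vision.get_calibration(name): a dict with "fx", "fy", "cx", "cy" (pixels), "xyz" and "orientation" of the camera in the world. Camera axes: x right, y down, z forward; pixel columns grow to the right and rows downward; lengths in m; the calibration is good to about 2 mm. A picture is of the moment at which its call begins: read the wrist's pose just before it. get_calibration takes no time and is no camera call; for the wrist camera it gives the pose at the moment of the call.
- ticket.close_job(): hands the job in, once; it reports no verdict.
The state is a dict: "time": time; "q": joint angles; "qd": joint speeds; "tau": joint torques, N m; "tcp_pos": TCP position; "ee_rot": TCP orientation; "force": force on the tool from outside, world axes, zero at the start; "torque": the same for the moment, N m; "grip_width": opening from 0.0 (shut) to 1.0 (fully open).
Only numpy, scipy, OpenCV 4.12 (cv2) and the standard library are available. Lean on these libraries where they do the work, as an engineer would, in place of code of your own. Each camera call takes 0.05 s, during which the arm holds its last target.

## Working session

There is one attempt and no reset: what is moved stays moved. The work goes in short steps, Python scripts to look and compute and a tool call to move; the robot and the scene stay as the last step left them, time stands still between calls to the robot, and variables do not carry over. Pictures are saved under pics/ and viewed, and the job is handed in when it is done.

Besides the shell and the picture viewer there is one more tool, called in YAML: its name, and indented under it one key for each argument. move_arm: Moves the arm, as the interface text tells. Its arguments: {"type":"object","properties":{"plan":{"type":"array","items":{"type":"array","items":{"type":"number"}}},"fingers":{"type":"number"},"grip_force":{"type":"number"}},"required":["plan"]}

```bash
ls; mkdir -p pics; cat > h.py <<'E'
import numpy as np, cv2
from plant import sensors, vision, ticket
from scipy.spatial.transform import Rotation as R
def save(name,fn):
    c=vision.get_calibration(name); im=vision.snapshot(name)
    cv2.imwrite('pics/'+fn+'.png',cv2.cvtColor(np.asarray(im),cv2.COLOR_RGB2BGR)); return c,im
def cam(c):
    o=np.array(c['orientation'],float)
    Rm=R.from_rotvec(o).as_matrix() if o.shape==(3,) else (o if o.shape==(3,3) else R.from_quat(o).as_matrix())
    return Rm,np.array(c['xyz'],float)
def pix2z(c,u,v,z):
    Rm,p=cam(c); d=Rm@np.array([(u-c['cx'])/c['fx'],(v-c['cy'])/c['fy'],1.]); t=(z-p[2])/d[2]; return p+t*d
def proj(c,X):
    Rm,p=cam(c); q=Rm.T@(np.array(X)-p); return np.array([c['fx']*q[0]/q[2]+c['cx'],c['fy']*q[1]/q[2]+c['cy']])
def st():
    s=sensors.read_state(); print({k:np.round(s[k],3).tolist() for k in ['time','q','tcp_pos','ee_rot','force','torque','grip_width']}); return s
E
python3 - <<'E'
from h import *
st()
for n in ['side','top','wrist']:
    c,im=save(n,n+'0'); print(n,c)
E
```

```text
pics
{'time': 0.0, 'q': [1.09, 0.468, -0.012, 1.604, 0.006, 1.071, -0.056], 'tcp_pos': [0.275, -0.588, 0.228], 'ee_rot': [-3.065, -0.682, 0.001], 'force': [-0.428, -0.027, 0.018], 'torque': [-0.029, -0.002, -0.007], 'grip_width': 0.998}
side {'fx': 386.2590951945615, 'fy': 386.2590951945615, 'cx': 278.95168795852555, 'cy': 211.5915694729496, 'xyz': array([0.35235816, 0.71202448, 0.74290622]), 'orientation': array([-0.33657625,  2.75331017, -1.21581489])}
top {'fx': 398.917995711378, 'fy': 398.917995711378, 'cx': 283.3810293364378, 'cy': 209.410401073225, 'xyz': array([0.44903335, 0.0155113 , 1.21545208]), 'orientation': array([-2.18306794,  2.18378318, -0.08007574])}
wrist {'fx': 324.87365193842163, 'fy': 324.87365193842163, 'cx': 282.94788343914934, 'cy': 213.55577395723742, 'xyz': array([ 0.33779421, -0.55781308,  0.3844942 ]), 'orientation': array([ 2.46983997, -1.56884355, -0.19900979])}
```

View pics/top0.png

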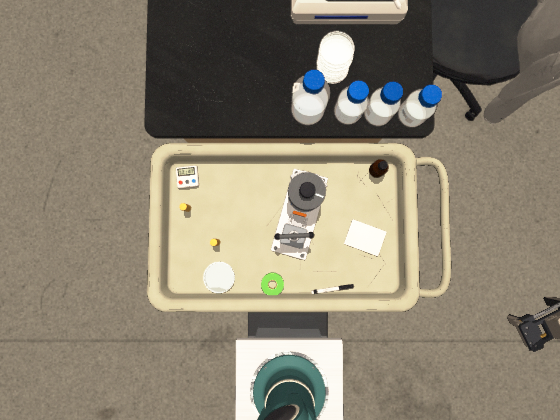

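View pics/side0.png

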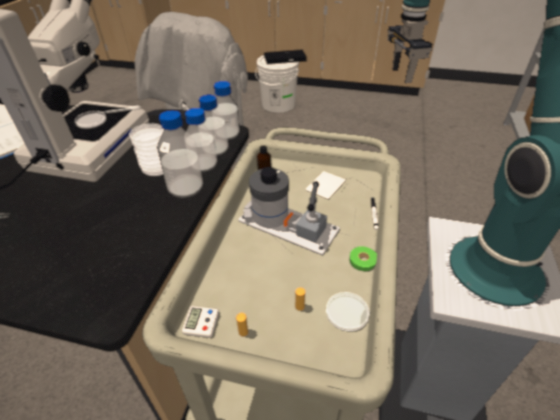

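View pics/wrist0.png

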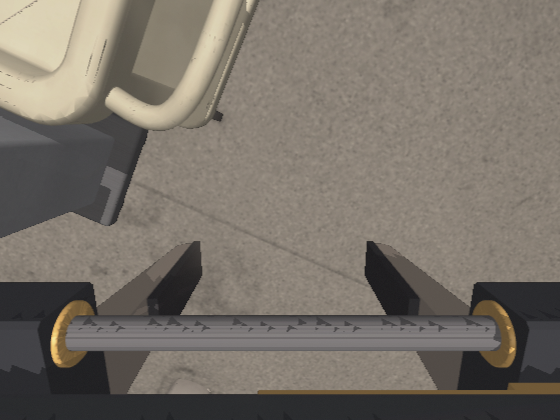

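```bash
python3 - <<'E'
import cv2
a=cv2.imread('pics/top0.png')[145:310,145:420]
cv2.imwrite('pics/top0z.png',cv2.resize(a[10:130,105:255],None,fx=5,fy=5,interpolation=cv2.INTER_CUBIC))
b=cv2.imread('pics/side0.png')[140:360,160:400]
cv2.imwrite('pics/side0z.png',cv2.resize(b,None,fx=2.7,fy=2.7,interpolation=cv2.INTER_CUBIC))
E
```

```text
(no output)
```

View pics/top0z.png

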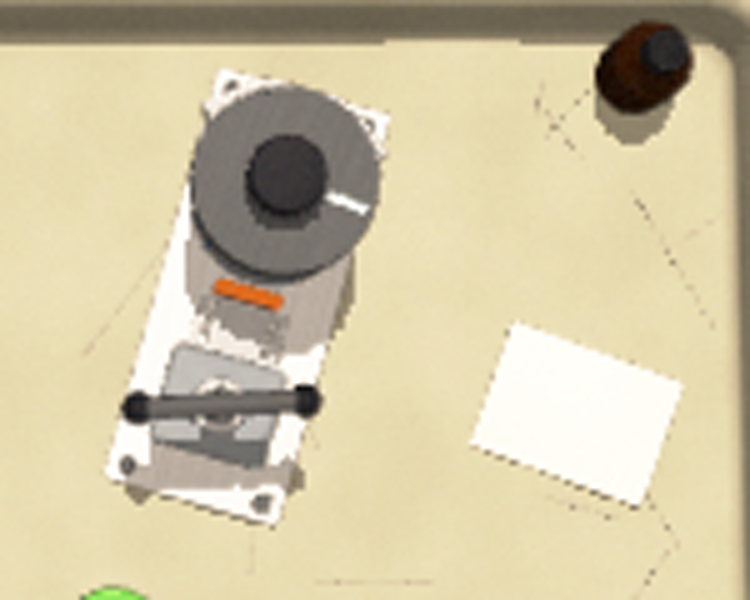

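View pics/side0z.png

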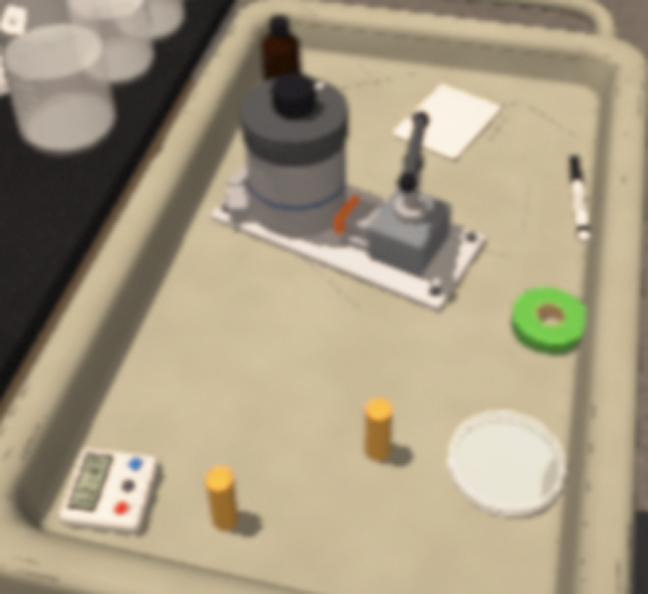

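```bash
python3 - <<'E'
from h import *
c=vision.get_calibration('top')
z=lambda u,v:((u+.5)/5-.5+250,(v+.5)/5-.5+155)
def P(n,u,v,h): p=pix2z(c,*z(u,v),h); print(n,p.round(4)); return p
b1=P('ball1',137,407,.135);b2=P('ball2',306,400,.135); print('handle',(b1+b2)/2,np.linalg.norm(b1-b2),np.arctan2(*(b1-b2)[[1,0]]))
P('knob',287,174,.163); P('lidtop',286,180,.137)
k=[P('pl',*q,.01) for q in [(222,70),(388,115),(278,525),(106,478)]]
m=sum(k)/4; d=(k[0]+k[1]-k[2]-k[3])/2; print('plate',m,d,np.linalg.norm(d[:2]),np.linalg.norm(k[0]-k[1]),np.arctan2(d[1],d[0]))
e=d/np.linalg.norm(d); print('jar',m+.06*e,'screw',m-.07*e)
w=[P('w',*q,.006) for q in [(515,322),(682,383),(642,507),(472,443)]]
m=sum(w)/4; print('wipe',m,np.linalg.norm(w[0]-w[1]),np.linalg.norm(w[1]-w[2]), np.arctan2(*(w[1]-w[2])[[1,0]]))
im=cv2.imread('pics/top0.png'); hsv=cv2.cvtColor(im,cv2.COLOR_BGR2HSV)
mk=cv2.inRange(hsv,(12,170,90),(28,255,255)); n,l,s,ce=cv2.connectedComponentsWithStats(mk)
for i in range(1,n):
  if s[i,4]>8: print(s[i],ce[i],pix2z(c,*ce[i],.06).round(4))
cs=vision.get_calibration('side')
im=cv2.imread('pics/side0.png'); hsv=cv2.cvtColor(im,cv2.COLOR_BGR2HSV)
mk=cv2.inRange(hsv,(12,150,90),(28,255,255)); n,l,s,ce=cv2.connectedComponentsWithStats(mk)
for i in range(1,n):
  if s[i,4]>20: print(s[i],ce[i],pix2z(cs,*ce[i],.03).round(4))
a=cv2.resize(cv2.imread('pics/top0.png')[160:310,150:300],None,fx=4,fy=4,interpolation=cv2.INTER_CUBIC); cv2.imwrite('pics/top0y.png',a)
E
```

```text
ball1 [0.457  0.0334 0.135 ]
ball2 [ 0.4608 -0.0579  0.135 ]
handle [ 0.45889503 -0.01223609  0.135     ] 0.09143976016936069 1.611795317904809
knob [ 0.5803 -0.0466  0.163 ]
lidtop [ 0.5802 -0.0475  0.137 ]
pl [ 0.6633 -0.0162  0.01  ]
pl [ 0.6355 -0.1173  0.01  ]
pl [ 0.3872 -0.0492  0.01  ]
pl [0.4153 0.0541 0.01  ]
plate [ 0.52533353 -0.03215081  0.01      ] [ 0.24810055 -0.06923114  0.        ] 0.25757879587421934 0.10486535460263376 -0.27212261983141395
jar [ 0.58312568 -0.0482774   0.01      ] screw [ 0.45790935 -0.01333645  0.01      ]
w [ 0.5094 -0.1938  0.006 ]
w [ 0.4724 -0.2944  0.006 ]
w [ 0.3977 -0.2688  0.006 ]
w [ 0.4362 -0.1668  0.006 ]
wipe [ 0.45392462 -0.23095966  0.006     ] 0.1072069577513901 0.07888314615424744 -0.32978959916143363
[185 204   5   7  20] [187.15 207.6 ] [0.54   0.2959 0.06  ]
[293 211  12   5  29] [298.44827586 212.86206897] [ 0.5246 -0.0275  0.06  ]
[215 239   4   7  15] [216.8        241.46666667] [0.4419 0.2085 0.06  ]
[296 288   9  22 161] [299.63975155 298.42857143] [0.4411 0.2184 0.03  ]
[237 313  11  23 168] [241.8452381 323.875    ] [0.5448 0.3088 0.03  ]
```

View pics/top0y.png

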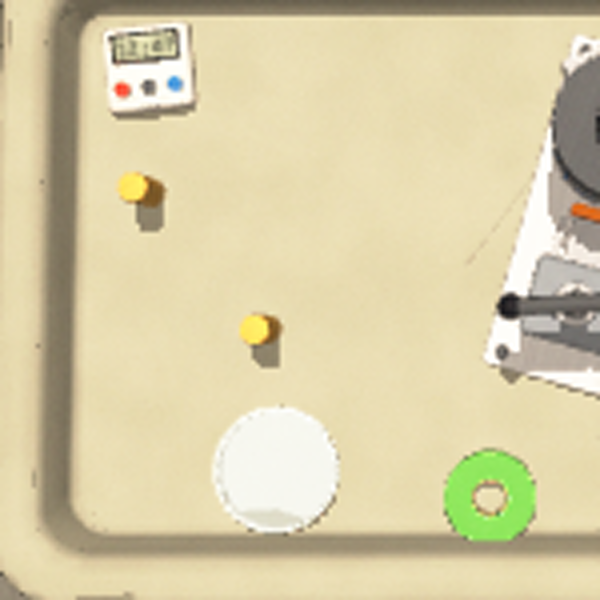

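```bash
cat >> h.py <<'E'
def yaw(s): 
    m=R.from_rotvec(s['ee_rot']).as_matrix(); return np.arctan2(m[1,1],m[0,1]), m
E
python3 - <<'E'
from h import *
s=sensors.read_state(); y,m=yaw(s); print(y,m.round(3))
c=vision.get_calibration('top')
z=lambda u,v:((u+.5)/4-.5+150,(v+.5)/4-.5+160)
for q in [(133,187),(255,329)]: print(pix2z(c,*z(*q),.06))
E
```

```text
-1.1330517545050147 [[ 0.906  0.424 -0.001]
 [ 0.424 -0.906  0.001]
 [-0.    -0.001 -1.   ]]
[0.5435771  0.30834382 0.06      ]
[0.44070633 0.2183831  0.06      ]
```

move_arm:
  plan:
    - [0.012,0.038,0.01,0,0,0.05]
    - [0.024,0.076,0.02,0,0,0.1]
    - [0.036,0.114,0.03,0,0,0.15]
    - [0.048,0.152,0.04,0,0,0.2]
    - [0.06,0.19,0.04,0,0,0.25]
    - [0.072,0.228,0.04,0,0,0.3]
    - [0.084,0.266,0.04,0,0,0.35]
    - [0.096,0.304,0.04,0,0,0.4]
    - [0.108,0.342,0.04,0,0,0.4]
    - [0.12,0.38,0.04,0,0,0.4]
    - [0.132,0.418,0.04,0,0,0.4]
    - [0.144,0.456,0.04,0,0,0.4]

```text
time: 1.15
tcp_pos: [0.4195, -0.1309, 0.2687]
ee_rot: [2.87, 1.277, -0.0]
force: [1.0, 0.1, -0.1]
grip_width: 1.001
```

```bash
python3 - <<'E'
from h import *
s=st(); y,m=yaw(s); print(y)
E
```

```text
{'time': 1.15, 'q': [0.602, 0.086, -0.393, 2.024, 0.039, 1.038, -0.543], 'tcp_pos': [0.419, -0.131, 0.269], 'ee_rot': [2.87, 1.277, -0.0], 'force': [1.016, 0.134, -0.092], 'torque': [-0.03, -0.084, -0.019], 'grip_width': 1.001}
-0.7333112846741242
```

move_arm:
  plan:
    - [0.005,0.016,0,0,0,0.11]
    - [0.011,0.032,0,0,0,0.22]
    - [0.016,0.05,0,0,0,0.33]
    - [0.022,0.066,0,0,0,0.44]
    - [0.028,0.084,0,0,0,0.55]
    - [0.034,0.1,0,0,0,0.66]
    - [0.039,0.118,0,0,0,0.774]
    - [0.039,0.118,0,0,0,0.774]
    - [0.039,0.118,0,0,0,0.774]

```text
time: 1.9
tcp_pos: [0.4584, -0.0144, 0.2684]
ee_rot: [-2.176, -2.266, 0.0]
force: [-1.1, 0.2, -0.1]
grip_width: 1.004
```

```bash
python3 - <<'E'
from h import *
s=st(); y,m=yaw(s); print(y)
c,_=save('wrist','w1'); print(c); print(proj(c,[.459,-.0125,.143]),proj(c,s['tcp_pos']))
E
```

```text
{'time': 1.9, 'q': [0.475, 0.142, -0.558, 1.977, 0.087, 1.046, -0.081], 'tcp_pos': [0.458, -0.014, 0.268], 'ee_rot': [-2.176, -2.266, 0.0], 'force': [-1.082, 0.201, -0.136], 'torque': [-0.097, -0.077, 0.044], 'grip_width': 1.004}
0.04050211648303377
{'fx': 324.87365193842163, 'fy': 324.87365193842163, 'cx': 282.94788343914934, 'cy': 213.55577395723742, 'xyz': array([0.45520844, 0.05623358, 0.4251625 ]), 'orientation': array([2.89189335, 0.06000541, 0.00819292])}
[283.8456989 210.3528314] [283.27991724 270.78957883]
```

View pics/w1.png

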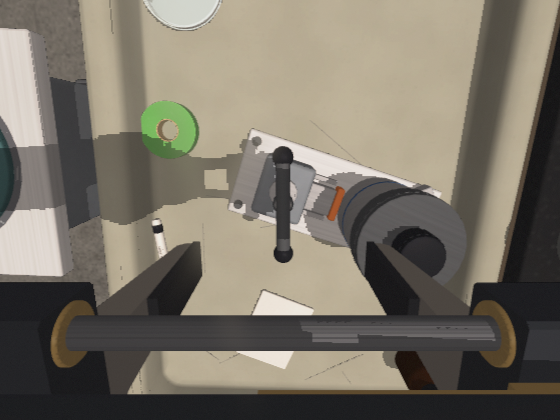

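```bash
python3 - <<'E'
from h import *
c=vision.get_calibration('wrist')
a=pix2z(c,283,156,.135);b=pix2z(c,283.5,254,.135); print(a,b,(a+b)/2,np.linalg.norm(a-b),np.arctan2(*(a-b)[[1,0]]))
E
```

```text
[0.45620204 0.03378855 0.135     ] [ 0.46032434 -0.0582059   0.135     ] [ 0.45826319 -0.01220867  0.135     ] 0.09208677033388156 1.6155766606148732
```

move_arm:
  plan:
    - [0,0.002,-0.03,0,0,0]
    - [0,0.002,-0.06,0,0,0]
    - [0,0.002,-0.085,0,0,0]
    - [0,0.002,-0.105,0,0,0]
    - [0,0.002,-0.118,0,0,0]
    - [0,0.002,-0.124,0,0,0]
    - [0,0.002,-0.124,0,0,0]
    - [0,0.002,-0.124,0,0,0]
  fingers: -0.2

```text
time: 2.62
tcp_pos: [0.4587, -0.0134, 0.1449]
ee_rot: [2.177, 2.264, -0.0]
force: [0.7, 0.5, 0.5]
grip_width: 0.443
```

move_arm:
  plan:
    - [0,0,0,0,0,0]
    - [0,0,0,0,0,0]
    - [0,0,0,0,0,0]
    - [0,0,0,0,0,0]
    - [0,0,0,0,0,0]
    - [0,0,0,0,0,0]
    - [0,0,0,0,0,0]
    - [0,0,0,0,0,0]
  fingers: -1
  grip_force: 50

```text
time: 3.28
tcp_pos: [0.4581, -0.0129, 0.145]
ee_rot: [-2.175, -2.267, 0.002]
force: [-3.5, -1.0, 6.2]
grip_width: 0.132
```

```bash
python3 - <<'E'
from h import *
s=st(); y,m=yaw(s); print(y)
E
```

```text
{'time': 3.283, 'q': [0.408, 0.32, -0.522, 2.103, 0.228, 0.773, -0.216], 'tcp_pos': [0.458, -0.013, 0.145], 'ee_rot': [-2.175, -2.267, 0.002], 'force': [-3.532, -1.027, 6.198], 'torque': [-0.162, 0.724, 0.115], 'grip_width': 0.132}
0.04110943986521372
```

move_arm:
  plan:
    - [0,0,0,0,0,-0.05]
    - [0,0,0,0,0,-0.1]
    - [0,0,0,0,0,-0.15]
    - [0,0,0,0,0,-0.2]
    - [0,0,0,0,0,-0.25]
    - [0,0,0,0,0,-0.3]
    - [0,0,0,0,0,-0.35]
    - [0,0,0,0,0,-0.4]

```text
time: 3.95
tcp_pos: [0.4578, -0.0129, 0.145]
ee_rot: [2.583, 1.787, -0.003]
force: [-4.2, -0.2, 7.1]
grip_width: 0.138
```

```bash
python3 - <<'E'
from h import *
s=st(); y,m=yaw(s); print(y)
E
```

```text
{'time': 3.95, 'q': [0.339, 0.307, -0.441, 2.107, 0.188, 0.766, -0.581], 'tcp_pos': [0.458, -0.013, 0.145], 'ee_rot': [2.583, 1.787, -0.003], 'force': [-4.205, -0.193, 7.132], 'torque': [-0.178, 0.924, 0.369], 'grip_width': 0.138}
-0.36033239263277655
```

move_arm:
  plan:
    - [0,0,0,0,0,-0.05]
    - [0,0,0,0,0,-0.1]
    - [0,0,0,0,0,-0.15]
    - [0,0,0,0,0,-0.2]
    - [0,0,0,0,0,-0.25]
    - [0,0,0,0,0,-0.3]
    - [0,0,0,0,0,-0.35]
    - [0,0,0,0,0,-0.4]

```text
time: 4.62
tcp_pos: [0.4576, -0.0127, 0.145]
ee_rot: [2.887, 1.239, -0.003]
force: [-4.5, -0.2, 7.1]
grip_width: 0.135
```

```bash
python3 - <<'E'
from h import *
s=st(); y,m=yaw(s); print(y)
save('wrist','w2')
E
```

```text
{'time': 4.617, 'q': [0.271, 0.295, -0.362, 2.111, 0.151, 0.761, -0.948], 'tcp_pos': [0.458, -0.013, 0.145], 'ee_rot': [2.887, 1.239, -0.003], 'force': [-4.538, -0.247, 7.142], 'torque': [-0.047, 1.098, 0.296], 'grip_width': 0.135}
-0.7602636478943077
```

View pics/w2.png

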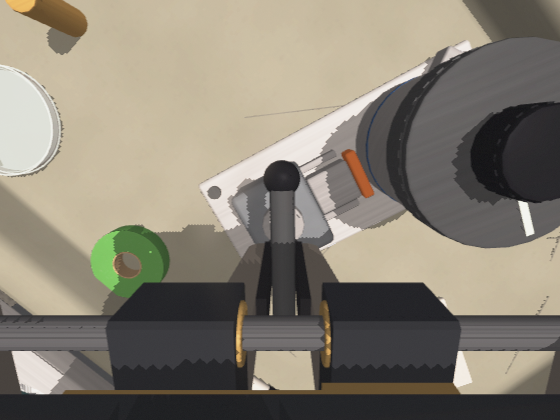

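move_arm:
  plan:
    - [0,0,0,0,0,-0.06]
    - [0,0,0,0,0,-0.12]
    - [0,0,0,0,0,-0.18]
    - [0,0,0,0,0,-0.24]
    - [0,0,0,0,0,-0.3]
    - [0,0,0,0,0,-0.36]
    - [0,0,0,0,0,-0.42]
    - [0,0,0,0,0,-0.48]
    - [0,0,0,0,0,-0.54]
    - [0,0,0,0,0,-0.6]

```text
time: 5.5
tcp_pos: [0.4574, -0.0124, 0.145]
ee_rot: [3.124, 0.33, -0.004]
force: [-4.8, 0.2, 8.0]
grip_width: 0.138
```

```bash
python3 - <<'E'
from h import *
s=st(); y,m=yaw(s); print(y)
E
```

```text
{'time': 5.5, 'q': [0.171, 0.282, -0.248, 2.117, 0.1, 0.755, -1.502], 'tcp_pos': [0.457, -0.012, 0.145], 'ee_rot': [3.124, 0.33, -0.004], 'force': [-4.773, 0.174, 8.021], 'torque': [0.271, 1.255, 0.318], 'grip_width': 0.138}
-1.3603598079151438
```

move_arm:
  plan:
    - [0,0,0,0,0,-0.05]
    - [0,0,0,0,0,-0.1]
    - [0,0,0,0,0,-0.15]
    - [0,0,0,0,0,-0.2]
    - [0,0,0,0,0,-0.25]
    - [0,0,0,0,0,-0.3]
    - [0,0,0,0,0,-0.3]

```text
time: 6.08
tcp_pos: [0.4574, -0.0122, 0.145]
ee_rot: [3.138, -0.14, -0.004]
force: [-5.3, 1.0, 8.2]
grip_width: 0.136
```

```bash
python3 - <<'E'
from h import *
s=st(); y,m=yaw(s); print(y)
E
```

```text
{'time': 6.083, 'q': [0.122, 0.277, -0.192, 2.12, 0.076, 0.753, -1.779], 'tcp_pos': [0.457, -0.012, 0.145], 'ee_rot': [3.138, -0.14, -0.004], 'force': [-5.297, 0.988, 8.172], 'torque': [0.263, 1.236, 0.069], 'grip_width': 0.136}
-1.660147938685473
```

move_arm:
  plan:
    - [0,0,0,0,0,0]
    - [0,0,0,0,0,0]
    - [0,0,0,0,0,0]
    - [0,0,0,0,0,0]
    - [0,0,0.02,0,0,0]
    - [0,0,0.04,0,0,0]
    - [0,0,0.05,0,0,0.12]
    - [0,0,0.05,0,0,0.24]
    - [0,0,0.05,0,0,0.36]
    - [0,0,0.05,0,0,0.48]
    - [0,0,0.05,0,0,0.6]
    - [0,0,0.05,0,0,0.72]
  fingers: 0

```text
time: 7.08
tcp_pos: [0.4586, -0.0128, 0.1946]
ee_rot: [2.983, 0.984, 0.0]
force: [-0.3, -0.2, -0.3]
grip_width: 0.499
```

move_arm:
  plan:
    - [0,0,0,0,0,0.12]
    - [0,0,0,0,0,0.24]
    - [0,0,0,0,0,0.36]
    - [0,0,0,0,0,0.48]
    - [0,0,0,0,0,0.6]
    - [0,0,0,0,0,0.72]
    - [0,0,0,0,0,0.84]
    - [0,0,0,0,0,0.96]
    - [0,0,0,0,0,1.08]
    - [0,0,0,0,0,1.2]
    - [0,0,0,0,0,1.32]
    - [0,0,0,0,0,1.44]

```text
time: 8.08
tcp_pos: [0.4586, -0.0128, 0.1945]
ee_rot: [1.594, 2.707, 0.0]
force: [0.7, 0.2, -0.2]
grip_width: 0.498
```

move_arm:
  plan:
    - [0,0,0,0,0,0.12]
    - [0,0,0,0,0,0.24]
    - [0,0,0,0,0,0.36]
    - [0,0,0,0,0,0.48]
    - [0,0,0,0,0,0.6]
    - [0,0,0,0,0,0.72]
    - [0,0,0,0,0,0.84]
    - [0,0,0,0,0,0.96]
    - [0,0,0,0,0,0.982]
    - [0,0,0,0,0,0.982]

```text
time: 8.92
tcp_pos: [0.4586, -0.0129, 0.1945]
ee_rot: [0.142, 3.138, 0.001]
force: [-0.4, -0.2, 0.1]
grip_width: 0.502
```

```bash
python3 - <<'E'
from h import *
s=st(); y,m=yaw(s); print(y)
c,_=save('wrist','w3'); print(proj(c,[.4585,-.0122,.143]))
save('top','t3')
a=cv2.imread('pics/t3.png')[150:310,150:400]; cv2.imwrite('pics/t3z.png',cv2.resize(a,None,fx=3,fy=3,interpolation=cv2.INTER_CUBIC))
E
```

```text
{'time': 8.917, 'q': [0.552, 0.266, -0.675, 2.053, 0.213, 0.89, 1.239], 'tcp_pos': [0.459, -0.013, 0.194], 'ee_rot': [0.142, 3.138, 0.001], 'force': [-0.436, -0.194, 0.122], 'torque': [0.097, -0.152, 0.017], 'grip_width': 0.502}
1.4805789436172596
[281.63884019 237.04503723]
```

View pics/w3.png

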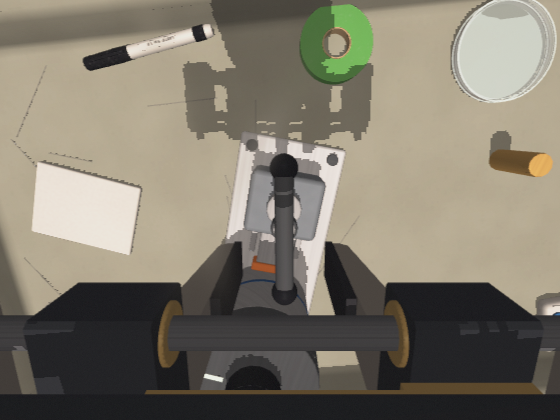

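View pics/t3z.png

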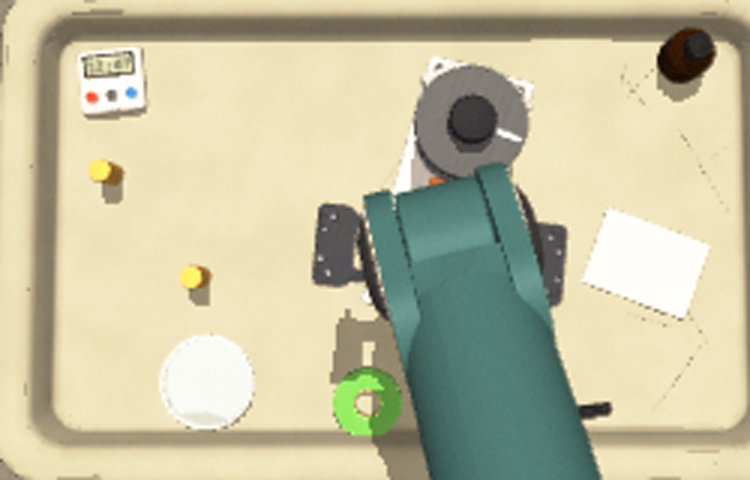

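move_arm:
  plan:
    - [0,0,-0.02,0,0,0]
    - [0,0,-0.04,0,0,0]
    - [0,0,-0.05,0,0,0]
    - [0,0,-0.05,0,0,0]
    - [0,0,-0.05,0,0,0]

```text
time: 9.43
tcp_pos: [0.4584, -0.0124, 0.1445]
ee_rot: [-0.138, -3.138, -0.001]
force: [0.1, 0.8, 0.3]
grip_width: 0.497
```

move_arm:
  plan:
    - [0,0,0,0,0,0]
    - [0,0,0,0,0,0]
    - [0,0,0,0,0,0]
    - [0,0,0,0,0,0]
    - [0,0,0,0,0,0]
    - [0,0,0,0,0,0]
    - [0,0,0,0,0,0]
    - [0,0,0,0,0,0]
  fingers: -1
  grip_force: 55

```text
time: 10.1
tcp_pos: [0.4588, -0.0123, 0.145]
ee_rot: [0.137, 3.138, 0.001]
force: [0.3, 1.7, 4.7]
grip_width: 0.132
```

```bash
python3 - <<'E'
from h import *
s=st(); y,m=yaw(s); print(y)
E
```

```text
{'time': 10.1, 'q': [0.507, 0.346, -0.641, 2.096, 0.291, 0.785, 1.17], 'tcp_pos': [0.459, -0.012, 0.145], 'ee_rot': [0.137, 3.138, 0.001], 'force': [0.279, 1.674, 4.741], 'torque': [0.528, -0.049, 0.046], 'grip_width': 0.132}
1.4833894490238235
```

move_arm:
  plan:
    - [0,0,0,0,0,-0.05]
    - [0,0,0,0,0,-0.1]
    - [0,0,0,0,0,-0.15]
    - [0,0,0,0,0,-0.2]

```text
time: 10.43
tcp_pos: [0.4588, -0.0124, 0.145]
ee_rot: [0.452, 3.108, -0.0]
force: [-0.8, 1.1, 4.6]
grip_width: 0.136
```

```bash
python3 - <<'E'
from h import *
s=st(); y,m=yaw(s); print(y,s['tau'])
E
```

```text
{'time': 10.433, 'q': [0.471, 0.336, -0.598, 2.098, 0.268, 0.779, 0.989], 'tcp_pos': [0.459, -0.012, 0.145], 'ee_rot': [0.452, 3.108, -0.0], 'force': [-0.79, 1.117, 4.565], 'torque': [0.409, 0.01, 0.314], 'grip_width': 0.136}
1.281932295219381 [ 1.55614961e+00 -3.28070569e+01 -3.35387975e+00 -1.79915160e+01
  1.84316193e-01 -6.01791180e-04  2.26624464e-01]
```

move_arm:
  plan:
    - [0,0,0,0,0,-0.05]
    - [0,0,0,0,0,-0.1]
    - [0,0,0,0,0,-0.15]
    - [0,0,0,0,0,-0.2]

```text
time: 10.77
tcp_pos: [0.4588, -0.0126, 0.145]
ee_rot: [0.76, 3.048, -0.0]
force: [-0.1, 1.0, 4.5]
grip_width: 0.133
```

```bash
python3 - <<'E'
from h import *
s=st(); y,m=yaw(s); print(y,s['tau'])
E
```

```text
{'time': 10.767, 'q': [0.436, 0.327, -0.555, 2.1, 0.245, 0.775, 0.809], 'tcp_pos': [0.459, -0.013, 0.145], 'ee_rot': [0.76, 3.048, -0.0], 'force': [-0.115, 0.985, 4.483], 'torque': [0.294, 0.056, 0.365], 'grip_width': 0.133}
1.0818806933695342 [  1.3427943  -32.85159588  -3.17706585 -18.04737568   0.08674082
  -0.09233805   0.22863725]
```

move_arm:
  plan:
    - [0,0,0,0,0,-0.05]
    - [0,0,0,0,0,-0.1]
    - [0,0,0,0,0,-0.15]
    - [0,0,0,0,0,-0.2]

```text
time: 11.1
tcp_pos: [0.4587, -0.0127, 0.1449]
ee_rot: [1.061, 2.957, -0.001]
force: [-0.9, 0.3, 3.5]
grip_width: 0.136
```

```bash
python3 - <<'E'
from h import *
s=st(); y,m=yaw(s); print(y,s['tau'])
E
```

```text
{'time': 11.1, 'q': [0.401, 0.319, -0.514, 2.103, 0.224, 0.771, 0.628], 'tcp_pos': [0.459, -0.013, 0.145], 'ee_rot': [1.061, 2.957, -0.001], 'force': [-0.866, 0.306, 3.539], 'torque': [0.161, 0.111, 0.34], 'grip_width': 0.136}
0.8818150244018248 [ 1.18705418e+00 -3.28578150e+01 -2.97714092e+00 -1.81313467e+01
  9.07183748e-04 -2.05372665e-01  2.19266689e-01]
```

move_arm:
  plan:
    - [0,0,0,0,0,-0.05]
    - [0,0,0,0,0,-0.1]
    - [0,0,0,0,0,-0.15]
    - [0,0,0,0,0,-0.2]

```text
time: 11.43
tcp_pos: [0.4586, -0.0129, 0.145]
ee_rot: [1.351, 2.836, -0.001]
force: [-1.6, 0.1, 5.4]
grip_width: 0.14
```

```bash
python3 - <<'E'
from h import *
s=st(); y,m=yaw(s); print(y,s['tau'])
E
```

```text
{'time': 11.433, 'q': [0.366, 0.312, -0.473, 2.105, 0.204, 0.768, 0.447], 'tcp_pos': [0.459, -0.013, 0.145], 'ee_rot': [1.351, 2.836, -0.001], 'force': [-1.606, 0.052, 5.352], 'torque': [0.099, 0.166, 0.367], 'grip_width': 0.14}
0.681832763310738 [  1.06139503 -32.83559203  -2.76311204 -18.2396847   -0.07795132
  -0.33669119   0.20114337]
```

move_arm:
  plan:
    - [0,0,0,0,0,-0.05]
    - [0,0,0,0,0,-0.1]
    - [0,0,0,0,0,-0.15]
    - [0,0,0,0,0,-0.2]

```text
time: 11.77
tcp_pos: [0.4585, -0.0129, 0.145]
ee_rot: [1.627, 2.687, -0.001]
force: [-2.0, -0.4, 5.7]
grip_width: 0.136
```

```bash
python3 - <<'E'
from h import *
s=st(); y,m=yaw(s); print(y,s['tau'][6])
E
```

```text
{'time': 11.767, 'q': [0.332, 0.306, -0.433, 2.107, 0.185, 0.765, 0.264], 'tcp_pos': [0.458, -0.013, 0.145], 'ee_rot': [1.627, 2.687, -0.001], 'force': [-2.041, -0.381, 5.747], 'torque': [0.03, 0.247, 0.388], 'grip_width': 0.136}
0.4819059712360725 0.1818100456148386
```

move_arm:
  plan:
    - [0,0,0,0,0,-0.05]
    - [0,0,0,0,0,-0.1]
    - [0,0,0,0,0,-0.15]
    - [0,0,0,0,0,-0.2]

```text
time: 12.1
tcp_pos: [0.4583, -0.013, 0.1449]
ee_rot: [1.887, 2.511, -0.002]
force: [-0.9, -1.5, 5.3]
grip_width: 0.132
```

```bash
python3 - <<'E'
from h import *
s=st(); y,m=yaw(s); print(y,s['tau'][6])
save('side','s4')
b=cv2.imread('pics/s4.png')[140:270,220:360]
cv2.imwrite('pics/s4z.png',cv2.resize(b,None,fx=4,fy=4,interpolation=cv2.INTER_CUBIC))
E
```

```text
{'time': 12.1, 'q': [0.298, 0.3, -0.394, 2.109, 0.166, 0.762, 0.081], 'tcp_pos': [0.458, -0.013, 0.145], 'ee_rot': [1.887, 2.511, -0.002], 'force': [-0.879, -1.487, 5.306], 'torque': [0.002, 0.376, 0.366], 'grip_width': 0.132}
0.28198440693967214 0.16173959244042635
```

View pics/s4z.png

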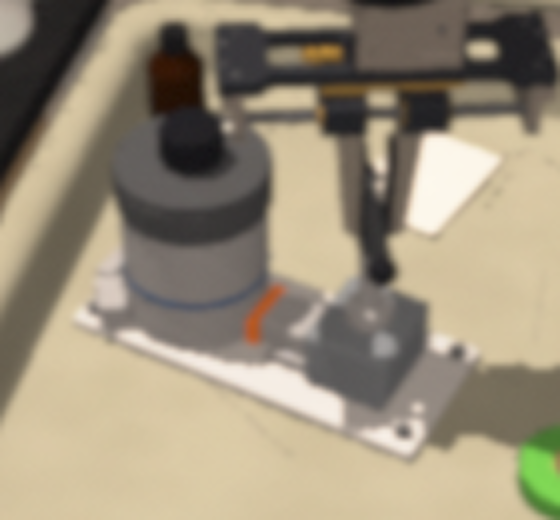

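move_arm:
  plan:
    - [0,0,0,0,0,-0.05]
    - [0,0,0,0,0,-0.1]
    - [0,0,0,0,0,-0.15]
    - [0,0,0,0,0,-0.2]
    - [0,0,0,0,0,-0.25]
    - [0,0,0,0,0,-0.3]

```text
time: 12.65
tcp_pos: [0.458, -0.0131, 0.1449]
ee_rot: [2.241, 2.201, -0.003]
force: [-2.5, 0.7, 6.7]
grip_width: 0.139
```

```bash
python3 - <<'E'
from h import *
s=st(); y,m=yaw(s); print(y,s['tau'][6])
E
```

```text
{'time': 12.65, 'q': [0.248, 0.292, -0.335, 2.112, 0.14, 0.759, -0.194], 'tcp_pos': [0.458, -0.013, 0.145], 'ee_rot': [2.241, 2.201, -0.003], 'force': [-2.504, 0.701, 6.738], 'torque': [-0.043, 0.561, 0.442], 'grip_width': 0.139}
-0.01799582361850826 0.13161905575543642
```

move_arm:
  plan:
    - [0,0,0,0,0,-0.05]
    - [0,0,0,0,0,-0.1]
    - [0,0,0,0,0,-0.15]
    - [0,0,0,0,0,-0.2]

```text
time: 12.98
tcp_pos: [0.4579, -0.013, 0.1449]
ee_rot: [2.45, 1.967, -0.003]
force: [-3.0, -0.3, 6.8]
grip_width: 0.134
```

```bash
python3 - <<'E'
from h import *
s=st(); y,m=yaw(s); print(y,s['tau'][6])
E
```

```text
{'time': 12.983, 'q': [0.214, 0.288, -0.297, 2.114, 0.123, 0.757, -0.379], 'tcp_pos': [0.458, -0.013, 0.145], 'ee_rot': [2.45, 1.967, -0.003], 'force': [-3.016, -0.343, 6.811], 'torque': [-0.031, 0.692, 0.483], 'grip_width': 0.134}
-0.2178863375411182 0.11037611402571201
```

move_arm:
  plan:
    - [0,0,0,0,0,-0.05]
    - [0,0,0,0,0,-0.1]
    - [0,0,0,0,0,-0.15]
    - [0,0,0,0,0,-0.2]

```text
time: 13.32
tcp_pos: [0.4577, -0.013, 0.1449]
ee_rot: [2.634, 1.713, -0.003]
force: [-3.9, 0.4, 7.7]
grip_width: 0.13
```

```bash
python3 - <<'E'
from h import *
s=st(); y,m=yaw(s); print(y,s['tau'][6])
c,_=save('wrist','w5')
c,_=save('top','t5')
E
```

```text
{'time': 13.317, 'q': [0.181, 0.284, -0.259, 2.116, 0.107, 0.755, -0.564], 'tcp_pos': [0.458, -0.013, 0.145], 'ee_rot': [2.634, 1.713, -0.003], 'force': [-3.856, 0.359, 7.71], 'torque': [-0.023, 0.814, 0.499], 'grip_width': 0.13}
-0.4177004961583869 0.08944755652919412
```

View pics/w5.png

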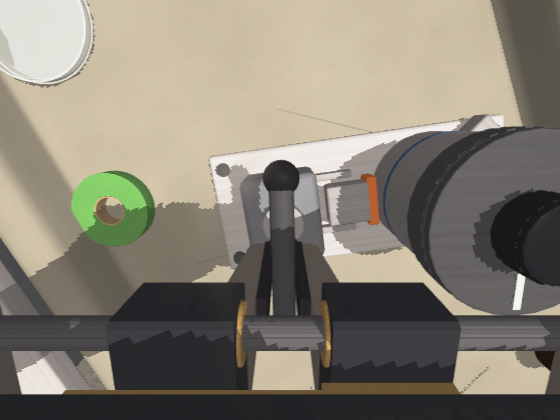

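move_arm:
  plan:
    - [0,0,0,0,0,0]
    - [0,0,0,0,0,0]
    - [0,0,0,0,0,0]
    - [0,0,0,0,0,0]
    - [0,0,0,0,0,0]
    - [0,0,0.03,0,0,0]
    - [0,0,0.06,0,0,0]
    - [0,0,0.09,0,0,0]
    - [0,0,0.12,0,0,0]
    - [0.03,-0.008,0.13,0,0,0]
    - [0.06,-0.016,0.13,0,0,0]
    - [0.06,-0.016,0.13,0,0,0]
  fingers: 0.4

```text
time: 14.42
tcp_pos: [0.523, -0.0306, 0.2755]
ee_rot: [2.633, 1.708, 0.006]
force: [-0.1, -0.9, 0.1]
grip_width: 0.7
```

```bash
python3 - <<'E'
from h import *
s=st(); y,m=yaw(s); print(y,s['tau'][6])
c,_=save('wrist','w6'); print(proj(c,[.583,-.048,.163]),{k:c[k].tolist() for k in ['xyz','orientation']})
c,_=save('top','t6')
a=cv2.imread('pics/t6.png')[155:275,240:390]; cv2.imwrite('pics/t6z.png',cv2.resize(a,None,fx=5,fy=5,interpolation=cv2.INTER_CUBIC))
E
```

```text
{'time': 14.417, 'q': [0.213, 0.221, -0.254, 1.848, 0.063, 1.076, -0.484], 'tcp_pos': [0.523, -0.031, 0.276], 'ee_rot': [2.633, 1.708, 0.006], 'force': [-0.084, -0.862, 0.106], 'torque': [-0.007, -0.035, -0.0], 'grip_width': 0.7}
-0.4196270047005565 0.05824928171932697
[355.84697879 206.22756902] {'xyz': [0.550082746947337, 0.03409050279439455, 0.4324154188488879], 'orientation': [2.834576005443128, -0.603071383914898, -0.0675647433234226]}
```

View pics/w6.png

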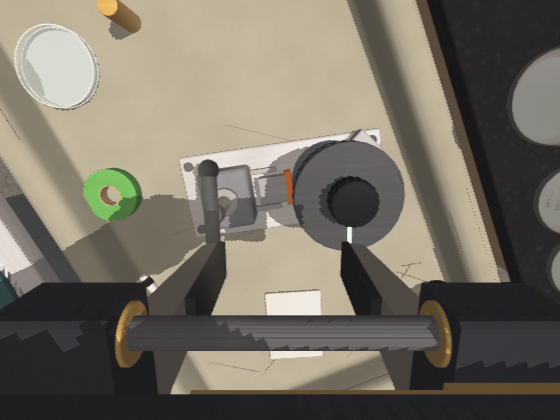

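View pics/t6z.png

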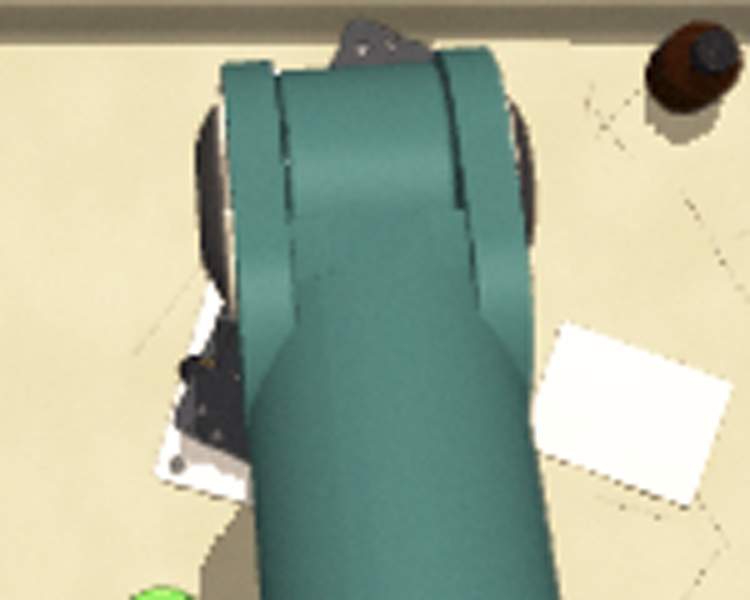

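```bash
python3 - <<'E'
from h import *
a=cv2.imread('pics/w6.png')[125:265,280:420]; a=np.clip(a.astype(float)*1.8,0,255).astype('uint8'); cv2.imwrite('pics/w6z.png',cv2.resize(a,None,fx=4,fy=4,interpolation=cv2.INTER_CUBIC))
E
```

```text
(no output)
```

View pics/w6z.png

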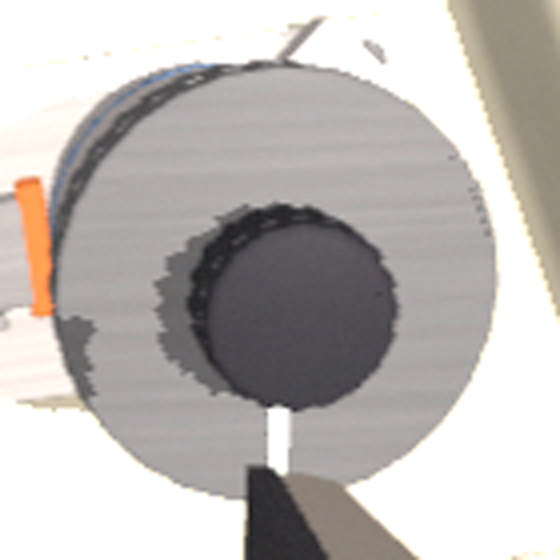

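```bash
python3 - <<'E'
from h import *
c=vision.get_calibration('wrist')
print(pix2z(c,355.3,203.6,.163),pix2z(c,349.2,195.2,.137), .021*325/(c['xyz'][2]-.163)*4*2)
E
```

```text
[ 0.57789621 -0.04317755  0.163     ] [ 0.57862965 -0.04117     0.137     ] 204.0402277593482
```

```bash
python3 - <<'E'
from h import *
c=vision.get_calibration('wrist')
c['xyz']=np.array([0.550082746947337, 0.03409050279439455, 0.4324154188488879]); c['orientation']=np.array([2.834576005443128, -0.603071383914898, -0.0675647433234226])
print(pix2z(c,355.3,203.6,.163),pix2z(c,349.2,195.2,.137))
c,_=save('wrist','w7'); s=st(); print({k:c[k].tolist() for k in ['xyz','orientation']})
a=cv2.imread('pics/w7.png')[125:265,280:420]; a=np.clip(a.astype(float)*1.8,0,255).astype('uint8'); cv2.imwrite('pics/w7z.png',cv2.resize(a,None,fx=4,fy=4,interpolation=cv2.INTER_CUBIC))
E
```

```text
[ 0.58339091 -0.04566714  0.163     ] [ 0.58428141 -0.04361322  0.137     ]
{'time': 14.567, 'q': [0.213, 0.217, -0.256, 1.857, 0.061, 1.078, -0.484], 'tcp_pos': [0.518, -0.029, 0.274], 'ee_rot': [-2.632, -1.713, 0.003], 'force': [-0.091, -0.084, -1.363], 'torque': [0.013, -0.044, 0.067], 'grip_width': 0.701}
{'xyz': [0.5464373542721406, 0.035692003677553104, 0.43059429059448534], 'orientation': [2.8345365803872054, -0.5990756964357442, -0.07667442912519996]}
```

View pics/w7z.png

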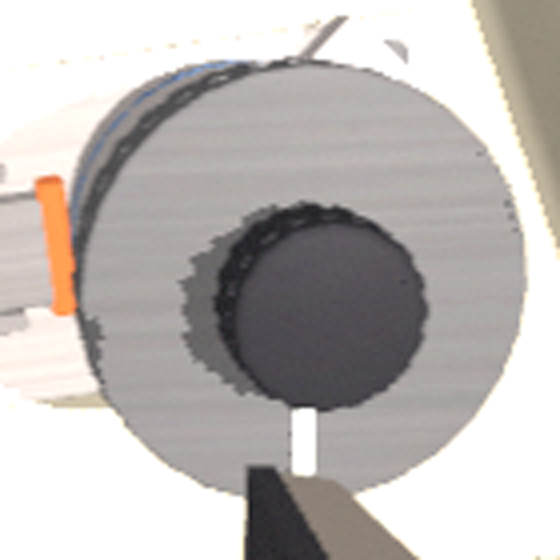

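```bash
python3 - <<'E'
from h import *
c=vision.get_calibration('wrist')
print(pix2z(c,362.5,203.5,.163), pix2z(c,280+76,125+70,.137))
s=st();print(yaw(s)[0])
E
```

```text
[ 0.58258129 -0.04509065  0.163     ] [ 0.58349796 -0.04306841  0.137     ]
{'time': 14.567, 'q': [0.213, 0.217, -0.256, 1.857, 0.061, 1.078, -0.484], 'tcp_pos': [0.518, -0.029, 0.274], 'ee_rot': [-2.632, -1.713, 0.003], 'force': [-0.091, -0.084, -1.363], 'torque': [0.013, -0.044, 0.067], 'grip_width': 0.701}
-0.41705503535666283
```

move_arm:
  plan:
    - [0.02,-0.006,0,0,0,-0.12]
    - [0.04,-0.012,0,0,0,-0.24]
    - [0.055,-0.015,0,0,0,-0.36]
    - [0.065,-0.017,-0.01,0,0,-0.48]
    - [0.065,-0.017,-0.03,0,0,-0.58]
    - [0.065,-0.017,-0.05,0,0,-0.58]
    - [0.065,-0.017,-0.07,0,0,-0.58]
    - [0.065,-0.017,-0.07,0,0,-0.58]
    - [0.065,-0.017,-0.07,0,0,-0.58]

```text
time: 15.32
tcp_pos: [0.5821, -0.0453, 0.2038]
ee_rot: [-3.012, -0.89, 0.004]
force: [0.6, 0.2, 0.5]
grip_width: 0.704
```

```bash
python3 - <<'E'
from h import *
s=st();print(yaw(s)[0])
c,_=save('wrist','w8'); print(proj(c,[.583,-.0463,.163]),proj(c,s['tcp_pos']))
E
```

```text
{'time': 15.317, 'q': [0.136, 0.393, -0.147, 1.783, 0.067, 0.973, -1.034], 'tcp_pos': [0.582, -0.045, 0.204], 'ee_rot': [-3.012, -0.89, 0.004], 'force': [0.607, 0.234, 0.516], 'torque': [-0.013, -0.008, 0.026], 'grip_width': 0.704}
-0.9964058938911828
[287.2909619 242.5010683] [285.51888474 269.18222735]
```

View pics/w8.png

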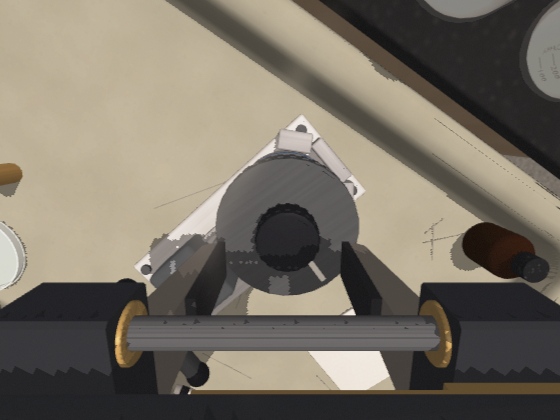

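move_arm:
  plan:
    - [0.001,-0.001,-0.02,0,0,0]
    - [0.001,-0.001,-0.035,0,0,0]
    - [0.001,-0.001,-0.047,0,0,0]
    - [0.001,-0.001,-0.047,0,0,0]
    - [0.001,-0.001,-0.047,0,0,0]

```text
time: 15.78
tcp_pos: [0.5847, -0.0467, 0.1581]
ee_rot: [3.013, 0.889, 0.0]
force: [0.2, 0.0, 0.4]
grip_width: 0.701
```

move_arm:
  plan:
    - [0,0,0,0,0,0]
    - [0,0,0,0,0,0]
    - [0,0,0,0,0,0]
    - [0,0,0,0,0,0]
    - [0,0,0,0,0,0]
    - [0,0,0,0,0,0]
    - [0,0,0,0,0,0]
  fingers: -1
  grip_force: 50

```text
time: 16.37
tcp_pos: [0.585, -0.0467, 0.1584]
ee_rot: [3.013, 0.889, 0.002]
force: [-1.3, -0.2, 5.5]
grip_width: 0.446
```

```bash
python3 - <<'E'
from h import *
s=st();print(yaw(s)[0])
E
```

```text
{'time': 16.367, 'q': [0.133, 0.449, -0.141, 1.816, 0.079, 0.881, -1.042], 'tcp_pos': [0.585, -0.047, 0.158], 'ee_rot': [3.013, 0.889, 0.002], 'force': [-1.327, -0.196, 5.535], 'torque': [0.013, 0.289, -0.089], 'grip_width': 0.446}
-0.9971007357310547
```

move_arm:
  plan:
    - [0,0,0,0,0,0.07]
    - [0,0,0,0,0,0.14]
    - [0,0,0,0,0,0.21]
    - [0,0,0.0005,0,0,0.28]
    - [0,0,0.0005,0,0,0.35]
    - [0,0,0.001,0,0,0.42]
    - [0,0,0.001,0,0,0.49]
    - [0,0,0.001,0,0,0.56]
    - [0,0,0.0015,0,0,0.63]
    - [0,0,0.0015,0,0,0.7]

```text
time: 17.2
tcp_pos: [0.5849, -0.0465, 0.1597]
ee_rot: [2.522, 1.872, 0.001]
force: [-1.6, 1.7, 6.3]
grip_width: 0.446
```

```bash
python3 - <<'E'
from h import *
s=st();print(yaw(s)[0])
c,_=save('wrist','w9')
E
```

```text
{'time': 17.2, 'q': [0.254, 0.464, -0.298, 1.807, 0.169, 0.895, -0.414], 'tcp_pos': [0.585, -0.047, 0.16], 'ee_rot': [2.522, 1.872, 0.001], 'force': [-1.599, 1.683, 6.297], 'torque': [0.2, 0.326, -0.077], 'grip_width': 0.446}
-0.29379415197963404
```

View pics/w9.png

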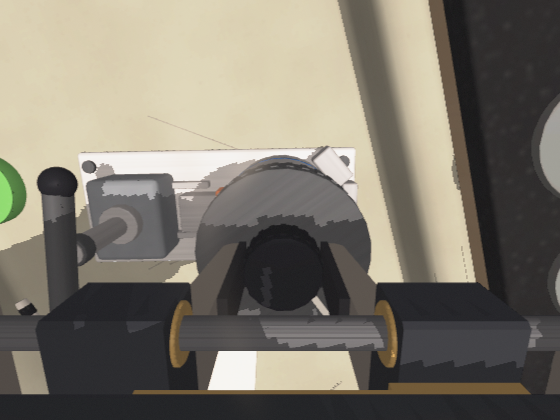

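move_arm:
  plan:
    - [0,0,0,0,0,0.08]
    - [0,0,0.0005,0,0,0.16]
    - [0,0,0.001,0,0,0.24]
    - [0,0,0.001,0,0,0.32]
    - [0,0,0.0015,0,0,0.4]
    - [0,0,0.0015,0,0,0.48]
    - [0,0,0.002,0,0,0.56]
    - [0,0,0.002,0,0,0.64]
    - [0,0,0.0025,0,0,0.72]
    - [0,0,0.0025,0,0,0.8]

```text
time: 18.08
tcp_pos: [0.5844, -0.0464, 0.1622]
ee_rot: [-1.594, -2.707, 0.0]
force: [-2.1, 1.1, 7.9]
grip_width: 0.449
```

```bash
python3 - <<'E'
from h import *
s=st();print(yaw(s)[0])
E
```

```text
{'time': 18.083, 'q': [0.389, 0.491, -0.478, 1.796, 0.276, 0.921, 0.298], 'tcp_pos': [0.584, -0.046, 0.162], 'ee_rot': [-1.594, -2.707, 0.0], 'force': [-2.098, 1.08, 7.886], 'torque': [0.23, 0.744, -0.083], 'grip_width': 0.449}
0.5066495514486076
```

move_arm:
  plan:
    - [0,0,0,0,0,0]
    - [0,0,0,0,0,0]
    - [0,0,0,0,0,0]
    - [0,0,0,0,0,0]
    - [0,0,0.002,0,0,-0.1]
    - [0,0,0.002,0,0,-0.2]
    - [0,0,0.002,0,0,-0.32]
    - [0,0,0.002,0,0,-0.44]
    - [0,0,0.002,0,0,-0.56]
    - [0,0,0.002,0,0,-0.68]
    - [0,0,0.002,0,0,-0.8]
    - [0,0,0.002,0,0,-0.92]
  fingers: 0.4

```text
time: 19.08
tcp_pos: [0.5844, -0.0467, 0.1634]
ee_rot: [-2.639, -1.705, 0.0]
force: [0.4, 0.3, -0.8]
grip_width: 0.7
```

move_arm:
  plan:
    - [0,0,0,0,0,-0.12]
    - [0,0,0,0,0,-0.24]
    - [0,0,0,0,0,-0.36]
    - [0,0,0,0,0,-0.48]
    - [0,0,0,0,0,-0.58]
    - [0,0,0,0,0,-0.58]
    - [0,0,0,0,0,-0.58]

```text
time: 19.67
tcp_pos: [0.5845, -0.0465, 0.1634]
ee_rot: [3.012, 0.893, -0.001]
force: [-0.1, -1.0, 0.9]
grip_width: 0.702
```

```bash
python3 - <<'E'
from h import *
s=st();print(yaw(s)[0])
c,_=save('wrist','w10'); print(proj(c,s['tcp_pos']))
E
```

```text
{'time': 19.667, 'q': [0.135, 0.443, -0.144, 1.812, 0.08, 0.892, -1.04], 'tcp_pos': [0.584, -0.047, 0.163], 'ee_rot': [3.012, 0.893, -0.001], 'force': [-0.093, -0.955, 0.901], 'torque': [0.02, -0.014, -0.041], 'grip_width': 0.702}
-0.9941266839554423
[285.42543298 269.1394558 ]
```

View pics/w10.png

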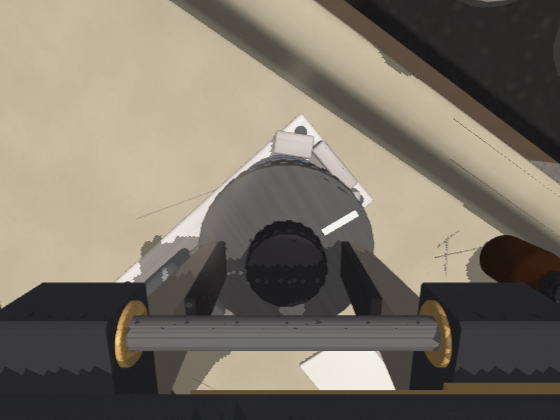

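move_arm:
  plan:
    - [0,0,0,0,0,0]
    - [0,0,0,0,0,0]
    - [0,0,0,0,0,0]
    - [0,0,0,0,0,0]
    - [0,0,0,0,0,0]
    - [0,0,0,0,0,0]
  fingers: -1

```text
time: 20.22
tcp_pos: [0.5845, -0.0468, 0.1636]
ee_rot: [3.013, 0.889, 0.0]
force: [-0.2, -0.3, 0.1]
grip_width: 0.447
```

move_arm:
  plan:
    - [0,0,0,0,0,0.06]
    - [0,0,0.0005,0,0,0.14]
    - [0,0,0.001,0,0,0.22]
    - [0,0,0.001,0,0,0.3]
    - [0,0,0.0015,0,0,0.38]
    - [0,0,0.0015,0,0,0.46]
    - [0,0,0.002,0,0,0.54]
    - [0,0,0.002,0,0,0.62]
    - [0,0,0.0025,0,0,0.7]
    - [0,0,0.0025,0,0,0.78]

```text
time: 21.05
tcp_pos: [0.5845, -0.0467, 0.1662]
ee_rot: [2.445, 1.972, 0.0]
force: [-0.1, -0.2, 1.1]
grip_width: 0.445
```

move_arm:
  plan:
    - [0,0,0,0,0,0.06]
    - [0,0,0.0005,0,0,0.14]
    - [0,0,0.001,0,0,0.22]
    - [0,0,0.001,0,0,0.3]
    - [0,0,0.0015,0,0,0.38]
    - [0,0,0.0015,0,0,0.46]
    - [0,0,0.002,0,0,0.54]
    - [0,0,0.002,0,0,0.62]
    - [0,0,0.0025,0,0,0.7]
    - [0,0,0.0025,0,0,0.72]

```text
time: 21.88
tcp_pos: [0.5843, -0.0467, 0.1686]
ee_rot: [-1.595, -2.706, 0.0]
force: [-1.3, 0.4, 1.6]
grip_width: 0.448
```

```bash
python3 - <<'E'
from h import *
s=st();print(yaw(s)[0])
E
```

```text
{'time': 21.883, 'q': [0.39, 0.483, -0.478, 1.791, 0.269, 0.933, 0.303], 'tcp_pos': [0.584, -0.047, 0.169], 'ee_rot': [-1.595, -2.706, 0.0], 'force': [-1.274, 0.376, 1.566], 'torque': [0.039, 0.211, -0.046], 'grip_width': 0.448}
0.5055062712319282
```

move_arm:
  plan:
    - [0,0,0,0,0,0]
    - [0,0,0,0,0,0]
    - [0,0,0,0,0,0]
    - [0,0,0,0,0,0]
    - [0,0,0.001,0,0,-0.1]
    - [0,0,0.001,0,0,-0.2]
    - [0,0,0.001,0,0,-0.32]
    - [0,0,0.001,0,0,-0.44]
    - [0,0,0.001,0,0,-0.56]
    - [0,0,0.001,0,0,-0.68]
    - [0,0,0.001,0,0,-0.8]
    - [0,0,0.001,0,0,-0.92]
  fingers: 0.4

```text
time: 22.88
tcp_pos: [0.5846, -0.0466, 0.1696]
ee_rot: [2.639, 1.705, 0.0]
force: [-0.3, 0.1, -0.8]
grip_width: 0.701
```

move_arm:
  plan:
    - [0,0,0,0,0,-0.12]
    - [0,0,0,0,0,-0.24]
    - [0,0,0,0,0,-0.28]
    - [0,0,0,0,0,-0.28]
    - [0,0,0,0,0,-0.28]

```text
time: 23.3
tcp_pos: [0.5846, -0.0465, 0.1696]
ee_rot: [2.845, 1.331, 0.0]
force: [0.2, -0.6, 0.7]
grip_width: 0.704
```

move_arm:
  plan:
    - [0,0,0,0,0,0]
    - [0,0,0,0,0,0]
    - [0,0,0,0,0,0]
    - [0,0,0,0,0,0]
    - [0,0,0,0,0,0]
    - [0,0,0,0,0,0]
  fingers: -1

```text
time: 23.8
tcp_pos: [0.5845, -0.0468, 0.1696]
ee_rot: [-2.847, -1.329, 0.0]
force: [0.1, -0.1, 0.6]
grip_width: 0.446
```

move_arm:
  plan:
    - [0,0,0,0,0,0.06]
    - [0,0,0.0005,0,0,0.14]
    - [0,0,0.001,0,0,0.22]
    - [0,0,0.001,0,0,0.3]
    - [0,0,0.0015,0,0,0.38]
    - [0,0,0.0015,0,0,0.46]
    - [0,0,0.002,0,0,0.54]
    - [0,0,0.002,0,0,0.6]

```text
time: 24.47
tcp_pos: [0.5845, -0.0468, 0.1716]
ee_rot: [-2.323, -2.115, 0.0]
force: [-0.2, 0.2, 0.6]
grip_width: 0.443
```

```bash
python3 - <<'E'
from h import *
s=st();print(yaw(s)[0])
save('wrist','w11')
save('side','s11')
b=cv2.imread('pics/s11.png')[130:270,220:360]
cv2.imwrite('pics/s11z.png',cv2.resize(b,None,fx=4,fy=4,interpolation=cv2.INTER_CUBIC))
E
```

```text
{'time': 24.467, 'q': [0.29, 0.456, -0.345, 1.796, 0.188, 0.922, -0.229], 'tcp_pos': [0.584, -0.047, 0.172], 'ee_rot': [-2.323, -2.115, 0.0], 'force': [-0.196, 0.196, 0.583], 'torque': [-0.008, 0.048, -0.04], 'grip_width': 0.443}
-0.09337358990635616
```

View pics/w11.png

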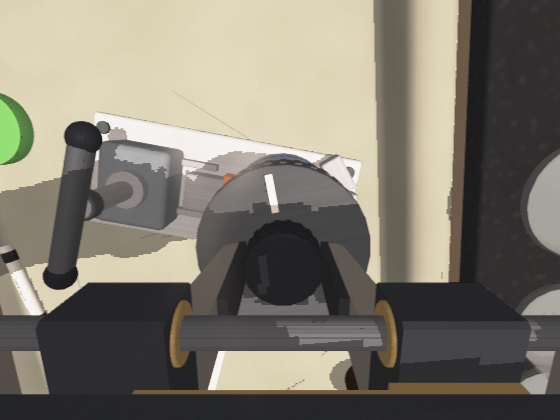

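View pics/s11z.png

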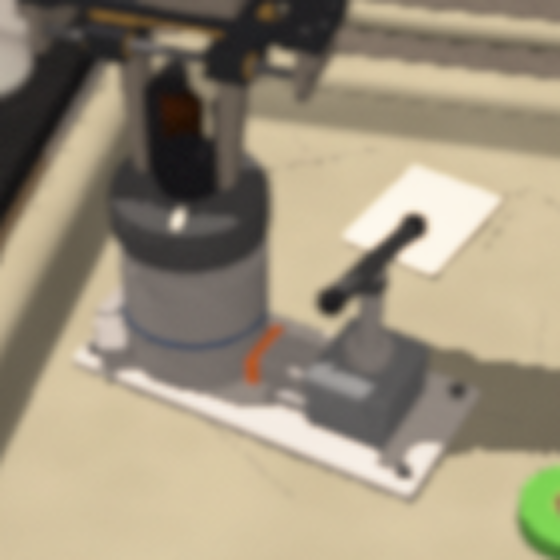

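move_arm:
  plan:
    - [0,0,0,0,0,0.06]
    - [0,0,0.0005,0,0,0.14]
    - [0,0,0.001,0,0,0.22]
    - [0,0,0.001,0,0,0.3]
    - [0,0,0.0015,0,0,0.38]
    - [0,0,0.0015,0,0,0.46]
    - [0,0,0.002,0,0,0.54]
    - [0,0,0.002,0,0,0.6]
    - [0,0,0.002,0,0,0.6]

```text
time: 25.32
tcp_pos: [0.5845, -0.0468, 0.1736]
ee_rot: [-1.599, -2.704, -0.0]
force: [-0.7, 0.4, 1.1]
grip_width: 0.449
```

move_arm:
  plan:
    - [0,0,0.001,0,0,0]
    - [0,0,0.002,0,0,0]
    - [0,0,0.003,0,0,0]
    - [0,0,0.004,0,0,0]
    - [0,0,0.005,0,0,0]

```text
time: 25.73
tcp_pos: [0.5844, -0.0467, 0.1786]
ee_rot: [-1.6, -2.704, 0.0]
force: [-0.0, -0.0, -1.9]
grip_width: 0.443
```

```bash
python3 - <<'E'
from h import *
s=st();print(yaw(s)[0])
E
```

```text
{'time': 25.733, 'q': [0.391, 0.47, -0.478, 1.783, 0.259, 0.95, 0.308], 'tcp_pos': [0.584, -0.047, 0.179], 'ee_rot': [-1.6, -2.704, 0.0], 'force': [-0.027, -0.048, -1.919], 'torque': [-0.007, -0.107, 0.035], 'grip_width': 0.443}
0.5023487000616262
```

move_arm:
  plan:
    - [0,0,0.01,0,0,0]
    - [0,0,0.02,0,0,0]
    - [0,0,0.03,0,0,0]
    - [0,0,0.045,0,0,0]
    - [0,0,0.06,0,0,0]
    - [0,0,0.075,0,0,0]
    - [0,0,0.09,0,0,0]
    - [0,0,0.1,0,0,0]
    - [0,0,0.1,0,0,0]

```text
time: 26.48
tcp_pos: [0.586, -0.0465, 0.2819]
ee_rot: [1.596, 2.7, 0.003]
force: [-0.1, -0.3, -2.3]
grip_width: 0.448
```

```bash
python3 - <<'E'
from h import *
s=st();print(yaw(s)[0])
save('side','s12')
b=cv2.imread('pics/s12.png')[90:270,200:380]
cv2.imwrite('pics/s12z.png',cv2.resize(b,None,fx=3.3,fy=3.3,interpolation=cv2.INTER_CUBIC))
c,_=save('top','t12')
a=cv2.imread('pics/t12.png')[150:310,150:400]; cv2.imwrite('pics/t12z.png',cv2.resize(a,None,fx=3,fy=3,interpolation=cv2.INTER_CUBIC))
E
```

```text
{'time': 26.483, 'q': [0.421, 0.364, -0.51, 1.68, 0.193, 1.142, 0.362], 'tcp_pos': [0.586, -0.047, 0.282], 'ee_rot': [1.596, 2.7, 0.003], 'force': [-0.1, -0.288, -2.307], 'torque': [-0.02, -0.13, -0.022], 'grip_width': 0.448}
0.5028765278054239
```

View pics/s12z.png

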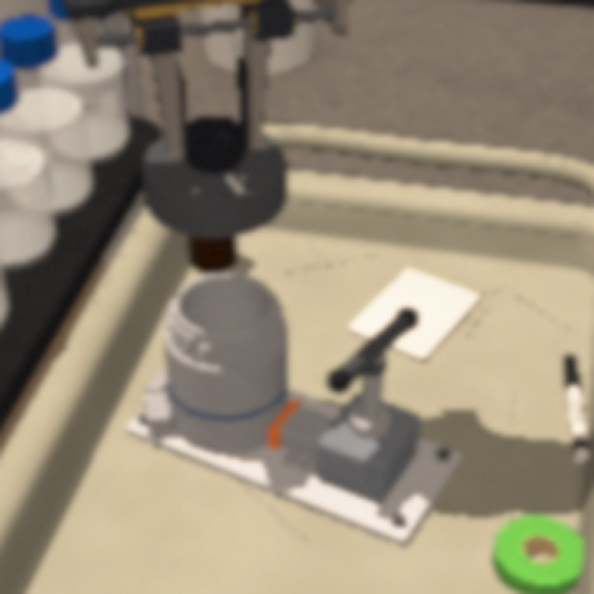

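View pics/t12z.png

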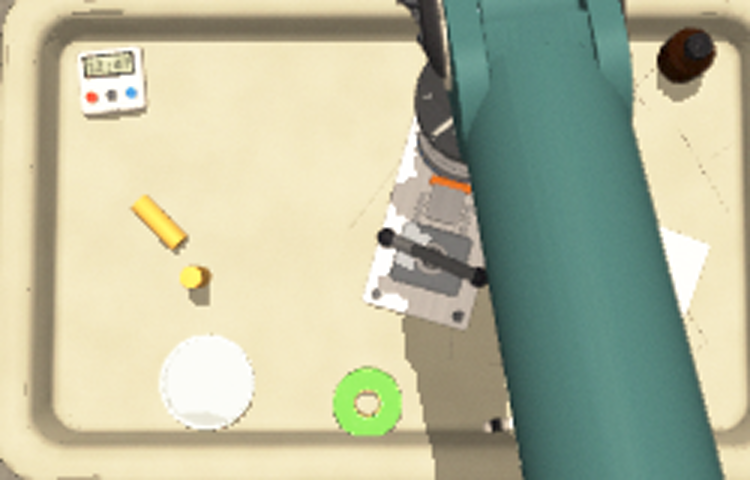

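move_arm:
  plan:
    - [-0.013,-0.0185,0,0,0,0]
    - [-0.026,-0.037,0,0,0,0]
    - [-0.039,-0.0555,0,0,0,0]
    - [-0.052,-0.074,0,0,0,0]
    - [-0.065,-0.0925,0,0,0,0]
    - [-0.078,-0.111,0,0,0,0]
    - [-0.091,-0.1295,-0.02,0,0,0]
    - [-0.104,-0.148,-0.045,0,0,0]
    - [-0.117,-0.1665,-0.075,0,0,0]
    - [-0.1305,-0.185,-0.105,0,0,0]
    - [-0.1305,-0.185,-0.13,0,0,0]
    - [-0.1305,-0.185,-0.13,0,0,0]

```text
time: 27.58
tcp_pos: [0.4491, -0.2314, 0.1433]
ee_rot: [-1.597, -2.692, 0.001]
force: [-0.6, 0.2, -2.5]
grip_width: 0.445
```

```bash
python3 - <<'E'
from h import *
vision.snapshot('top'); vision.snapshot('top')
s=st();print(yaw(s)[0])
c,_=save('wrist','w13'); 
for p in [(.5094,-.1938),(.4724,-.2944),(.3977,-.2688),(.4362,-.1668)]: print(proj(c,[*p,.006]))
save('side','s13')
b=cv2.imread('pics/s13.png')[90:270,240:420]
cv2.imwrite('pics/s13z.png',cv2.resize(b,None,fx=3.3,fy=3.3,interpolation=cv2.INTER_CUBIC))
E
```

```text
{'time': 27.683, 'q': [0.741, 0.378, -0.403, 1.991, 0.199, 0.813, 0.73], 'tcp_pos': [0.454, -0.231, 0.148], 'ee_rot': [-1.597, -2.703, -0.001], 'force': [0.422, -0.469, -1.841], 'torque': [-0.03, -0.149, 0.009], 'grip_width': 0.444}
0.5035800242478572
[353.05324474 202.52176592]
[267.80448461 271.59849251]
[211.26463175 214.55086128]
[299.61825861 138.14808023]
```

View pics/w13.png

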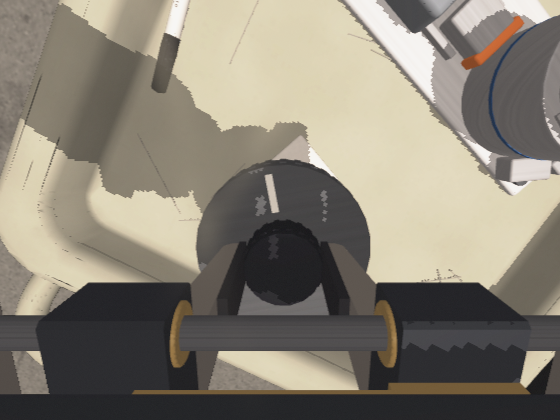

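View pics/s13z.png

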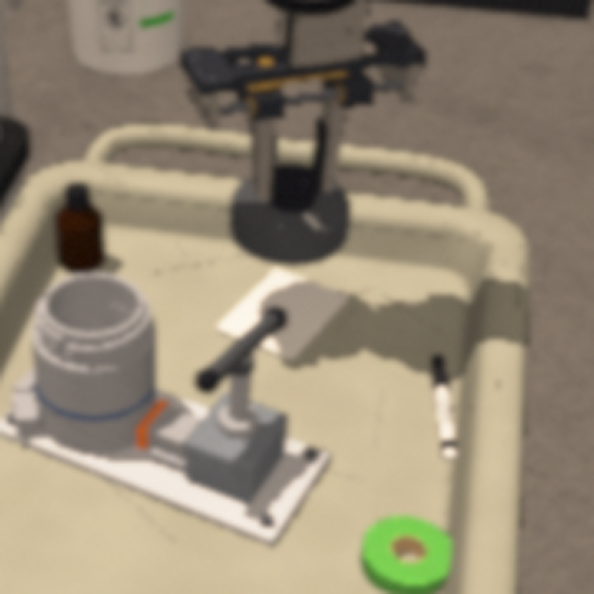

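```bash
python3 - <<'E'
from h import *
s=st(); c=vision.get_calibration('wrist'); t=s['tcp_pos']
print(proj(c,t+[0,0,-.0226]),proj(c,t+[0,0,.0034]), .052*325/(c['xyz'][2]-t[2]+.0226))
print(pix2z(c,283,246,t[2]-.0226)-t)
a=cv2.imread('pics/w13.png')[140:330,180:390]; a=np.clip(a.astype(float)*2,0,255).astype('uint8'); cv2.imwrite('pics/w13z.png',cv2.resize(a,None,fx=3.5,fy=3.5,interpolation=cv2.INTER_CUBIC))
E
```

```text
{'time': 27.783, 'q': [0.741, 0.375, -0.404, 1.989, 0.199, 0.813, 0.73], 'tcp_pos': [0.456, -0.231, 0.15], 'ee_rot': [1.595, 2.704, 0.001], 'force': [0.178, 1.016, -2.013], 'torque': [-0.007, -0.146, -0.058], 'grip_width': 0.439}
[281.96267824 254.47352787] [281.97459779 273.32431086] 94.27718693594383
[-0.00202541  0.00491934 -0.0226    ]
```

View pics/w13z.png

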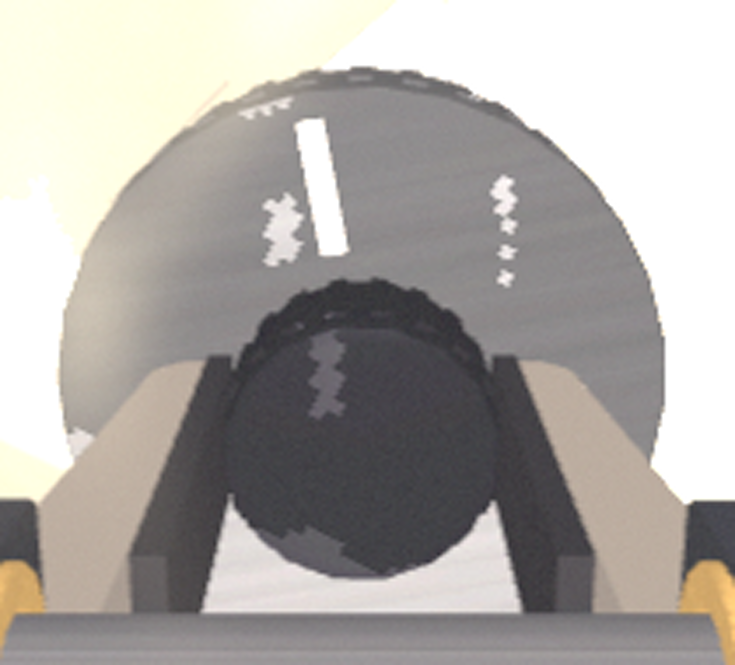

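move_arm:
  plan:
    - [0,-0.002,-0.02,0,0,0]
    - [0,-0.002,-0.04,0,0,0]
    - [0,-0.002,-0.06,0,0,0]
    - [0,-0.002,-0.075,0,0,0]
    - [0,-0.002,-0.08,0,0,0]
    - [0,-0.002,-0.08,0,0,0]
    - [0,-0.002,-0.08,0,0,0]

```text
time: 28.37
tcp_pos: [0.4553, -0.2337, 0.0699]
ee_rot: [1.597, 2.703, 0.0]
force: [0.0, -0.1, -1.6]
grip_width: 0.445
```

move_arm:
  plan:
    - [0,0,-0.001,0,0,0]
    - [0,0,-0.002,0,0,0]
    - [0,0,-0.003,0,0,0]
    - [0,0,-0.004,0,0,0]
    - [0,0,-0.004,0,0,0]

```text
time: 28.78
tcp_pos: [0.454, -0.2338, 0.0647]
ee_rot: [1.599, 2.704, -0.0]
force: [-0.2, 0.3, -2.8]
grip_width: 0.444
```

```bash
python3 - <<'E'
from h import *
s=st();print(yaw(s)[0])
E
```

```text
{'time': 28.783, 'q': [0.694, 0.511, -0.348, 2.036, 0.283, 0.64, 0.661], 'tcp_pos': [0.454, -0.234, 0.065], 'ee_rot': [1.599, 2.704, -0.0], 'force': [-0.23, 0.295, -2.841], 'torque': [0.013, -0.138, 0.002], 'grip_width': 0.444}
0.5028148601772894
```

move_arm:
  plan:
    - [0,0,-0.001,0,0,0]
    - [0,0,-0.002,0,0,0]
    - [0,0,-0.003,0,0,0]
    - [0,0,-0.003,0,0,0]

```text
time: 29.12
tcp_pos: [0.4541, -0.2338, 0.0616]
ee_rot: [-1.599, -2.704, 0.0]
force: [0.3, -0.2, -0.7]
grip_width: 0.445
```

move_arm:
  plan:
    - [0,0,-0.001,0,0,0]
    - [0,0,-0.002,0,0,0]
    - [0,0,-0.002,0,0,0]

```text
time: 29.37
tcp_pos: [0.4542, -0.2338, 0.0615]
ee_rot: [1.599, 2.704, -0.002]
force: [-6.3, 2.1, 17.8]
grip_width: 0.444
```

Contact at TCP z ≈ 0.0615. Release and lift straight up.

move_arm:
  plan:
    - [0,0,0.0015,0,0,0]
    - [0,0,0.0015,0,0,0]

```text
time: 29.53
tcp_pos: [0.4544, -0.2339, 0.0616]
ee_rot: [1.598, 2.703, 0.0]
force: [0.1, 0.1, 3.8]
grip_width: 0.445
```

move_arm:
  plan:
    - [0,0,0,0,0,0]
    - [0,0,0,0,0,0]
    - [0,0,0,0,0,0]
    - [0,0,0,0,0,0]
    - [0,0,0.015,0,0,0]
    - [0,0,0.04,0,0,0]
    - [0,0,0.07,0,0,0]
    - [0,0,0.1,0,0,0]
    - [0,0,0.14,0,0,0]
    - [0,0,0.18,0,0,0]
    - [0,0,0.2,0,0,0]
    - [0,0,0.2,0,0,0]
  fingers: 0.4

```text
time: 30.53
tcp_pos: [0.4566, -0.2348, 0.2662]
ee_rot: [1.594, 2.696, -0.0]
force: [0.5, 0.7, -0.3]
grip_width: 0.701
```

move_arm:
  plan:
    - [-0.005,0.04,0,0,0,0]
    - [-0.01,0.08,0,0,0,0]
    - [-0.01,0.12,0,0,0,0]
    - [-0.01,0.16,0,0,0,0]
    - [-0.01,0.2,0,0,0,0]
    - [-0.01,0.24,0,0,0,0]
    - [-0.01,0.28,0,0,0,0]
    - [-0.01,0.31,0,0,0,0]
    - [-0.01,0.31,0,0,0,0]
    - [-0.01,0.31,0,0,0,0]

```text
time: 31.37
tcp_pos: [0.4433, 0.0776, 0.2602]
ee_rot: [-1.593, -2.706, 0.001]
force: [0.6, -0.4, -0.0]
grip_width: 0.697
```

```bash
python3 - <<'E'
from h import *
s=st();print(yaw(s)[0])
c,_=save('top','t14')
a=cv2.imread('pics/t14.png')[150:310,150:400]; cv2.imwrite('pics/t14z.png',cv2.resize(a,None,fx=3,fy=3,interpolation=cv2.INTER_CUBIC))
a=cv2.imread('pics/t14.png')[205:275,330:400]; cv2.imwrite('pics/t14l.png',cv2.resize(a,None,fx=8,fy=8,interpolation=cv2.INTER_CUBIC))
c,_=save('wrist','w14'); print({k:c[k].tolist() for k in ['xyz','orientation']})
E
```

```text
{'time': 31.367, 'q': [0.39, 0.153, -0.687, 1.998, 0.112, 1.029, 0.157], 'tcp_pos': [0.443, 0.078, 0.26], 'ee_rot': [-1.593, -2.706, 0.001], 'force': [0.619, -0.447, -0.026], 'torque': [-0.048, -0.111, 0.007], 'grip_width': 0.697}
0.5070009241783523
{'xyz': [0.4098837359511454, 0.13799951040368602, 0.4169413819667718], 'orientation': [2.8069951163463216, 0.7240582495163631, 0.09017729332117551]}
```

View pics/t14z.png

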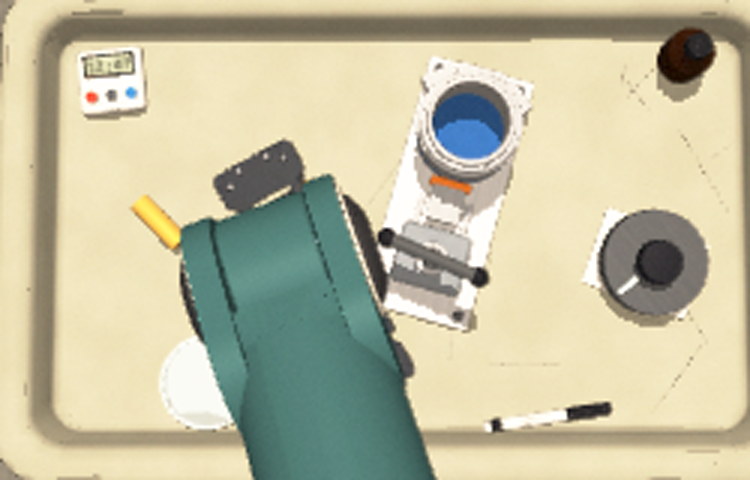

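View pics/t14l.png

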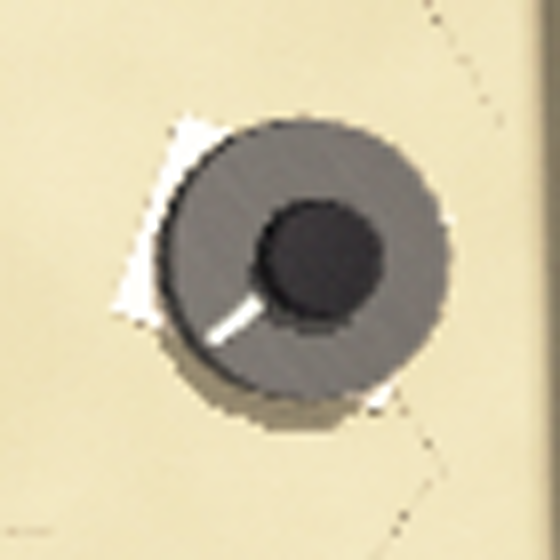

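View pics/w14.png

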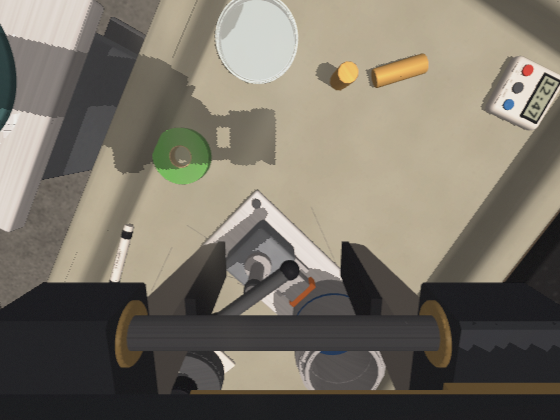

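```bash
python3 - <<'E'
from h import *
c=vision.get_calibration('top')
z=lambda u,v,s,x,y:((u+.5)/s-.5+x,(v+.5)/s-.5+y)
print(pix2z(c,*z(307,258,8,330,205),.038),pix2z(c,*z(320,260,8,330,205),.064),pix2z(c,*z(312,258,8,330,205),.038))
# white corner check of wipe
print(proj(c,[.4539,-.2310,.006]))
c=vision.get_calibration('wrist')
c['xyz']=np.array([0.4098837359511454, 0.13799951040368602, 0.4169413819667718]);c['orientation']=np.array([2.8069951163463216, 0.7240582495163631, 0.09017729332117551])
print('stand',pix2z(c,348,71,.06)); a=pix2z(c,377,77,.011);b=pix2z(c,425,64,.011); print('ly',a,b,np.linalg.norm(a-b),(a+b)/2,np.arctan2(*(b-a)[[1,0]]))
a=cv2.imread('pics/w14.png')[40:110,320:440]; cv2.imwrite('pics/w14z.png',cv2.resize(a,None,fx=6,fy=6,interpolation=cv2.INTER_CUBIC))
E
```

```text
[ 0.45526853 -0.23269852  0.038     ] [ 0.45441131 -0.2318842   0.064     ] [ 0.45526797 -0.23453847  0.038     ]
[365.15292231 237.32313479]
stand [0.43920933 0.22183208 0.06      ]
ly [0.47621352 0.24415147 0.011     ] [0.51705444 0.28269491 0.011     ] 0.056156723626997695 [0.49663398 0.26342319 0.011     ] 0.7564650474937913
```

View pics/w14z.png

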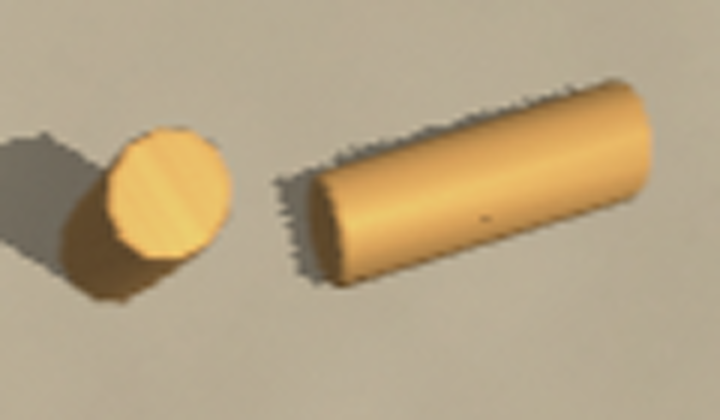

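move_arm:
  plan:
    - [0.005,0.017,0,0,0,-0.12]
    - [0.01,0.034,0,0,0,-0.24]
    - [0.014,0.051,0,0,0,-0.36]
    - [0.019,0.068,0,0,0,-0.48]
    - [0.024,0.085,0,0,0,-0.6]
    - [0.029,0.102,0,0,0,-0.72]
    - [0.033,0.119,-0.01,0,0,-0.84]
    - [0.038,0.136,-0.02,0,0,-0.96]
    - [0.043,0.153,-0.04,0,0,-1.08]
    - [0.048,0.17,-0.06,0,0,-1.2]
    - [0.053,0.187,-0.08,0,0,-1.32]
    - [0.053,0.187,-0.1,0,0,-1.32]

```text
time: 32.47
tcp_pos: [0.4981, 0.2646, 0.1597]
ee_rot: [-2.923, -1.148, -0.001]
force: [-0.7, 0.2, 0.2]
grip_width: 0.703
```

move_arm:
  plan:
    - [0,0,0,0,0,0]
    - [0,0,0,0,0,0]
    - [0,0,0,0,0,0]

```text
time: 32.72
tcp_pos: [0.4979, 0.2619, 0.1617]
ee_rot: [2.922, 1.153, 0.001]
force: [0.8, 0.7, -0.0]
grip_width: 0.7
```

```bash
python3 - <<'E'
from h import *
s=st();print(yaw(s)[0])
c,_=save('wrist','w15'); print({k:c[k].tolist() for k in ['xyz','orientation']})
E
```

```text
{'time': 32.717, 'q': [-0.158, 0.457, -0.49, 1.854, 0.27, 0.897, -1.594], 'tcp_pos': [0.498, 0.262, 0.162], 'ee_rot': [2.922, 1.153, 0.001], 'force': [0.753, 0.702, -0.015], 'torque': [0.015, -0.039, -0.046], 'grip_width': 0.7}
-0.8189734699184207
{'xyz': [0.5480487483212519, 0.31064504118828673, 0.31849097091960266], 'orientation': [2.6698824261794214, -1.157262824942643, -0.14385475205719966]}
```

View pics/w15.png

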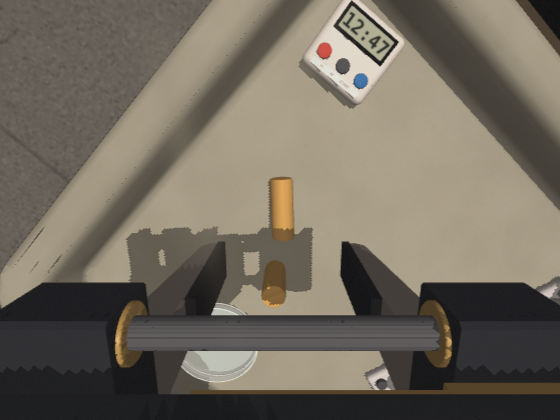

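```bash
python3 - <<'E'
from h import *
c=vision.get_calibration('wrist')
a=pix2z(c,281,180,.011);b=pix2z(c,284,238,.011); print('ly',a,b,np.linalg.norm(a-b),(a+b)/2,np.arctan2(*(a-b)[[1,0]]))
for z in [.011]: print(proj(c,[.4966,.2634,z]))
a=cv2.imread('pics/w15.png')[165:315,210:360]; cv2.imwrite('pics/w15z.png',cv2.resize(a,None,fx=4,fy=4,interpolation=cv2.INTER_CUBIC))
E
```

```text
ly [0.51428399 0.28139938 0.011     ] [0.47385275 0.23953183 0.011     ] 0.05820289870405434 [0.49406837 0.2604656  0.011     ] 0.8028487159284379
[282.11053428 205.79697476]
```

View pics/w15z.png

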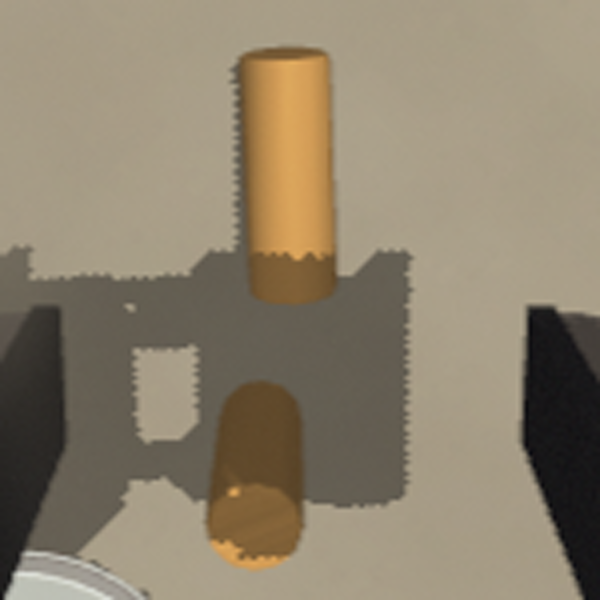

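move_arm:
  plan:
    - [-0.003,-0.001,-0.03,0,0,0.04]
    - [-0.003,-0.001,-0.06,0,0,0.04]
    - [-0.003,-0.001,-0.09,0,0,0.04]
    - [-0.003,-0.001,-0.115,0,0,0.04]
    - [-0.003,-0.001,-0.13,0,0,0.04]
    - [-0.003,-0.001,-0.138,0,0,0.04]
    - [-0.003,-0.001,-0.142,0,0,0.04]
    - [-0.003,-0.001,-0.142,0,0,0.04]
    - [-0.003,-0.001,-0.142,0,0,0.04]

```text
time: 33.52
tcp_pos: [0.495, 0.2626, 0.0204]
ee_rot: [-2.898, -1.214, -0.003]
force: [-0.1, 0.5, 0.1]
grip_width: 0.697
```

```bash
python3 - <<'E'
from h import *
s=st();print(yaw(s)[0])
c,_=save('wrist','w16'); print(proj(c,s['tcp_pos']+[0,0,-.008]))
E
```

```text
{'time': 33.517, 'q': [-0.238, 0.659, -0.397, 1.927, 0.412, 0.633, -1.674], 'tcp_pos': [0.495, 0.263, 0.02], 'ee_rot': [-2.898, -1.214, -0.003], 'force': [-0.112, 0.515, 0.121], 'torque': [0.005, -0.034, 0.016], 'grip_width': 0.697}
-0.777396349741334
[284.96714245 263.64349463]
```

View pics/w16.png

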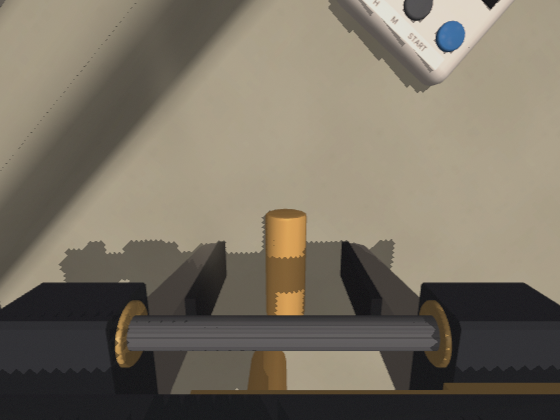

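```bash
python3 - <<'E'
from h import *
c=vision.get_calibration('wrist'); s=sensors.read_state(); t=s['tcp_pos']; u=np.array([np.cos(.793),np.sin(.793),0])
for d in [.025,.028,.03,.032]: p=t+u*d; p[2]=.022; q=p.copy(); q[2]=0; print(d,proj(c,p),proj(c,q))
E
```

```text
0.025 [285.3079685  224.24017152] [285.00233075 213.46754819]
0.028 [285.32725093 218.41452167] [285.01812862 208.28068329]
0.03 [285.3402036  214.50123191] [285.02873119 204.79957306]
0.032 [285.35323529 210.56407147] [285.03939082 201.2997278 ]
```

move_arm:
  plan:
    - [-0.0015,-0.0015,-0.001,0,0,0]
    - [-0.0015,-0.0015,-0.001,0,0,0]

```text
time: 33.73
tcp_pos: [0.4928, 0.2606, 0.0189]
ee_rot: [2.897, 1.214, 0.002]
force: [0.3, -0.3, 0.0]
grip_width: 0.7
```

move_arm:
  plan:
    - [0,0,0,0,0,0]
    - [0,0,0,0,0,0]
    - [0,0,0,0,0,0]
    - [0,0,0,0,0,0]
    - [0,0,0,0,0,0]
    - [0,0,0,0,0,0]
    - [0,0,0,0,0,0]
    - [0,0,0,0,0,0]
  fingers: -1
  grip_force: 30

```text
time: 34.4
tcp_pos: [0.4926, 0.2608, 0.0181]
ee_rot: [2.897, 1.214, 0.0]
force: [0.6, 0.1, 0.2]
grip_width: 0.232
```

move_arm:
  plan:
    - [0,0,0.02,0,0,0]
    - [0,0,0.05,0,0,0]
    - [0,0,0.085,0,0,0]
    - [0,0,0.12,0,0,0]
    - [0,0,0.155,0,0,0]
    - [0,0,0.18,0,0,0]
    - [0,0,0.2,0,0,0]
    - [0,0,0.2,0,0,0]

```text
time: 35.07
tcp_pos: [0.4944, 0.2622, 0.2224]
ee_rot: [-2.897, -1.214, -0.012]
force: [0.5, 0.4, -0.8]
grip_width: 0.229
```

```bash
python3 - <<'E'
from h import *
s=st();print(yaw(s)[0])
c,_=save('wrist','w17'); print(proj(c,s['tcp_pos']+[0,0,-.008]))
E
```

```text
{'time': 35.067, 'q': [-0.119, 0.378, -0.534, 1.812, 0.227, 1.004, -1.521], 'tcp_pos': [0.494, 0.262, 0.222], 'ee_rot': [-2.897, -1.214, -0.012], 'force': [0.536, 0.443, -0.816], 'torque': [0.093, -0.034, 0.023], 'grip_width': 0.229}
-0.777077403342161
[285.01136183 263.70573249]
```

View pics/w17.png

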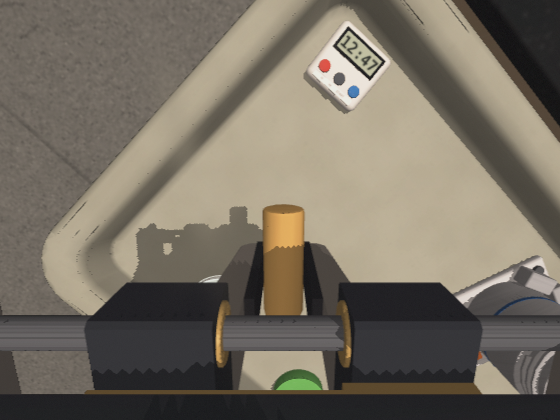

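move_arm:
  plan:
    - [0.006,-0.02,0,0,0,0]
    - [0.015,-0.05,0,0,0,0]
    - [0.025,-0.084,0,0,0,0]
    - [0.035,-0.118,0,0,0,0]
    - [0.045,-0.152,0,0,0,0]
    - [0.055,-0.186,0,0,0,0]
    - [0.065,-0.22,0,0,0,0]
    - [0.075,-0.254,0,0,0,0]
    - [0.084,-0.284,0,0,0,0]
    - [0.0905,-0.307,0,0,0,0]
    - [0.0905,-0.307,0,0,0,0]
    - [0.0905,-0.307,0,0,0,0]

```text
time: 36.12
tcp_pos: [0.5819, -0.048, 0.2157]
ee_rot: [-2.898, -1.209, 0.006]
force: [-0.2, 0.2, -0.8]
grip_width: 0.23
```

```bash
python3 - <<'E'
from h import *
vision.snapshot('top'); vision.snapshot('top'); vision.snapshot('top');vision.snapshot('top')
s=st();print(yaw(s)[0])
c,_=save('wrist','w18'); print(proj(c,[.5835,-.0465,.129]), s['tcp_pos'])
for k in range(0,360,30):
  a=np.radians(k); print(k,proj(c,[.5835+.036*np.cos(a),-.0465+.036*np.sin(a),.129]).round(1),end=' ')
E
```

```text
{'time': 36.317, 'q': [0.347, 0.41, -0.42, 1.757, 0.192, 1.016, -0.918], 'tcp_pos': [0.582, -0.044, 0.217], 'ee_rot': [-2.895, -1.217, 0.002], 'force': [0.379, -0.093, -1.101], 'torque': [-0.004, -0.036, -0.02], 'grip_width': 0.228}
-0.7746014151366399
[287.3785328  223.89184974] [ 0.58240077 -0.04449806  0.21735962]
0 [321.1 192.3] 30 [300.4 180. ] 60 [275.8 179.7] 90 [254.6 191.5] 120 [242.8 211.8] 150 [243.3 234.7] 180 [255.2 253.9] 210 [275.2 265. ] 240 [298.2 265.2] 270 [318.5 254.7] 300 [331.1 235.7] 330 [332.3 212.9]
```

View pics/w18.png

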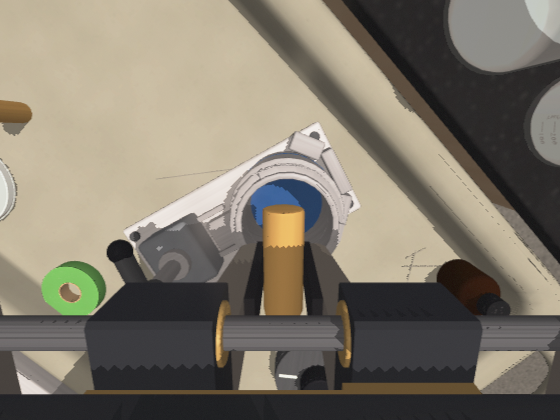

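```bash
python3 - <<'E'
from h import *
c=vision.get_calibration('wrist')
a=cv2.imread('pics/w18.png')
b=cv2.resize(a[140:260,215:365],None,fx=5,fy=5,interpolation=cv2.INTER_CUBIC)
for r,col in [(.036,(0,0,255))]:
  pts=np.array([(proj(c,[.5835+r*np.cos(t),-.0465+r*np.sin(t),.129])-[215,140])*5+2 for t in np.linspace(0,6.28,60)]).astype(int)
  cv2.polylines(b,[pts],True,col,1)
cv2.imwrite('pics/w18z.png',b)
E
```

```text
(no output)
```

View pics/w18z.png

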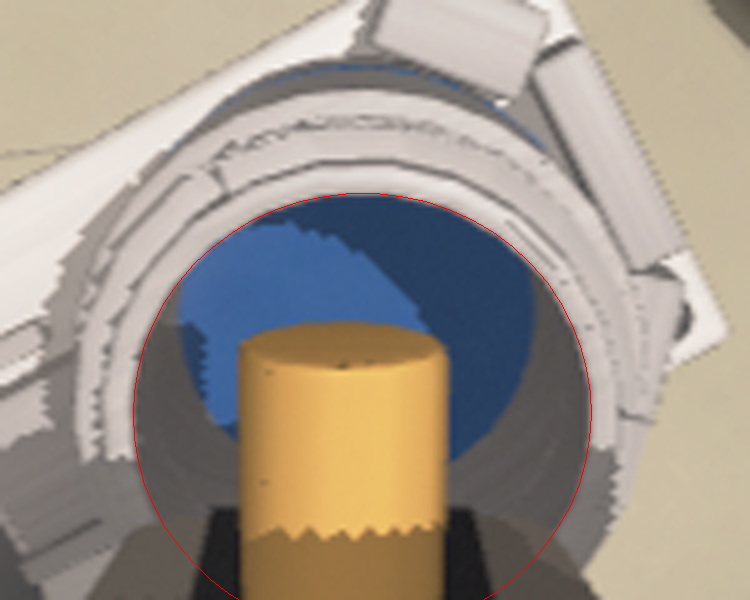

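move_arm:
  plan:
    - [0.001,-0.002,-0.02,0,0,0]
    - [0.001,-0.002,-0.04,0,0,0]
    - [0.001,-0.002,-0.055,0,0,0]
    - [0.001,-0.002,-0.06,0,0,0]
    - [0.001,-0.002,-0.06,0,0,0]
    - [0.001,-0.002,-0.06,0,0,0]

```text
time: 36.87
tcp_pos: [0.5844, -0.0475, 0.1586]
ee_rot: [2.897, 1.216, 0.001]
force: [-0.0, 0.1, -1.5]
grip_width: 0.233
```

move_arm:
  plan:
    - [0,0,-0.004,0,0,0]
    - [0,0,-0.008,0,0,0]
    - [0,0,-0.012,0,0,0]
    - [0,0,-0.016,0,0,0]
    - [0,0,-0.02,0,0,0]

```text
time: 37.28
tcp_pos: [0.584, -0.0483, 0.1378]
ee_rot: [2.897, 1.214, 0.0]
force: [0.7, -0.4, -1.2]
grip_width: 0.231
```

```bash
python3 - <<'E'
from h import *
s=st();print(yaw(s)[0])
c,_=save('wrist','w19')
E
```

```text
{'time': 37.283, 'q': [0.325, 0.507, -0.39, 1.818, 0.245, 0.864, -0.957], 'tcp_pos': [0.584, -0.048, 0.138], 'ee_rot': [2.897, 1.214, 0.0], 'force': [0.743, -0.445, -1.225], 'torque': [-0.011, -0.016, 0.005], 'grip_width': 0.231}
-0.7771480324771108
```

View pics/w19.png

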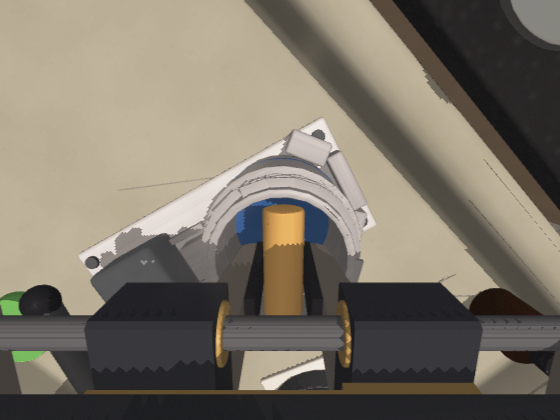

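move_arm:
  plan:
    - [-0.0005,0.0015,-0.003,0,0,0]
    - [-0.0005,0.0015,-0.009,0,0,0]
    - [-0.0005,0.0015,-0.015,0,0,0]
    - [-0.0005,0.0015,-0.021,0,0,0]
    - [-0.0005,0.0015,-0.027,0,0,0]

```text
time: 37.75
tcp_pos: [0.5834, -0.0468, 0.1103]
ee_rot: [-2.897, -1.214, 0.001]
force: [0.2, -0.4, -1.2]
grip_width: 0.228
```

move_arm:
  plan:
    - [0,0,-0.006,0,0,0]
    - [0,0,-0.012,0,0,0]
    - [0,0,-0.018,0,0,0]
    - [0,0,-0.024,0,0,0]
    - [0,0,-0.03,0,0,0]
    - [0,0,-0.03,0,0,0]

```text
time: 38.25
tcp_pos: [0.5827, -0.0467, 0.0797]
ee_rot: [-2.896, -1.214, 0.003]
force: [-0.3, -0.5, -1.8]
grip_width: 0.229
```

```bash
python3 - <<'E'
from h import *
s=st();print(yaw(s)[0])
c,_=save('side','s19')
b=cv2.imread('pics/s19.png')[90:270,200:380]
cv2.imwrite('pics/s19z.png',cv2.resize(b,None,fx=3.3,fy=3.3,interpolation=cv2.INTER_CUBIC))
E
```

```text
{'time': 38.25, 'q': [0.299, 0.586, -0.36, 1.85, 0.287, 0.759, -0.994], 'tcp_pos': [0.583, -0.047, 0.08], 'ee_rot': [-2.896, -1.214, 0.003], 'force': [-0.335, -0.47, -1.835], 'torque': [-0.046, -0.055, -0.046], 'grip_width': 0.229}
-0.776989847250881
```

View pics/s19z.png

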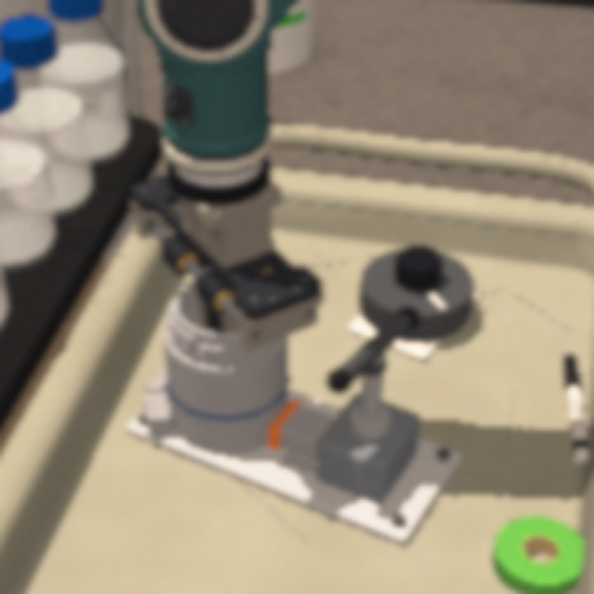

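Rod is inside the bore with no contact force; a few mm more down is still clear of the rim, then a limited opening to release.

move_arm:
  plan:
    - [0,0,-0.005,0,0,0]
    - [0,0,-0.01,0,0,0]
    - [0,0,-0.01,0,0,0]

```text
time: 38.55
tcp_pos: [0.5829, -0.0467, 0.0702]
ee_rot: [-2.897, -1.214, 0.002]
force: [-0.4, 0.6, -0.5]
grip_width: 0.23
```

move_arm:
  plan:
    - [0,0,0,0,0,0]
    - [0,0,0,0,0,0]
    - [0,0,0,0,0,0]
    - [0,0,0,0,0,0]
    - [0,0,0,0,0,0]
  fingers: -0.4

```text
time: 38.97
tcp_pos: [0.5838, -0.0467, 0.0714]
ee_rot: [2.897, 1.214, 0.001]
force: [-0.4, -1.3, -0.4]
grip_width: 0.302
```

move_arm:
  plan:
    - [0,0,0.01,0,0,0]
    - [0,0,0.02,0,0,0]
    - [0,0,0.035,0,0,0]
    - [0,0,0.055,0,0,0]
    - [0,0,0.08,0,0,0]
    - [0,0,0.11,0,0,0]
    - [0,0,0.14,0,0,0]
    - [0,0,0.16,0,0,0]
    - [0,0,0.16,0,0,0]

```text
time: 39.72
tcp_pos: [0.5864, -0.0464, 0.2375]
ee_rot: [2.893, 1.213, 0.014]
force: [0.9, 0.4, 1.1]
grip_width: 0.301
```

```bash
python3 - <<'E'
from h import *
s=st();print(yaw(s)[0])
c,_=save('wrist','w20')
E
```

```text
{'time': 39.717, 'q': [0.354, 0.39, -0.425, 1.736, 0.184, 1.044, -0.911], 'tcp_pos': [0.586, -0.046, 0.238], 'ee_rot': [2.893, 1.213, 0.014], 'force': [0.932, 0.381, 1.12], 'torque': [0.027, -0.071, -0.026], 'grip_width': 0.301}
-0.7769764529750942
```

View pics/w20.png

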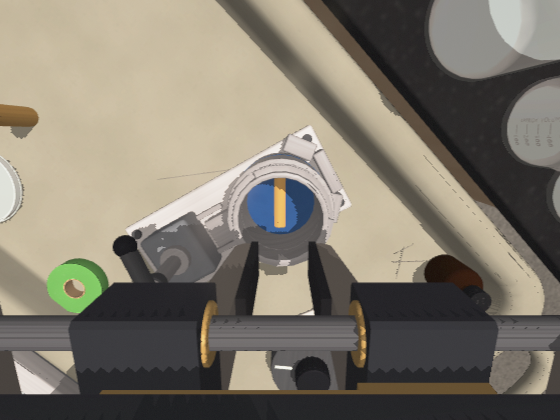

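move_arm:
  plan:
    - [-0.006,0.011,0,0,0,0.12]
    - [-0.018,0.033,0,0,0,0.24]
    - [-0.032,0.059,0,0,0,0.36]
    - [-0.046,0.085,0,0,0,0.48]
    - [-0.06,0.111,0,0,0,0.6]
    - [-0.074,0.137,0,0,0,0.72]
    - [-0.088,0.163,0,0,0,0.84]
    - [-0.102,0.189,0,0,0,0.96]
    - [-0.116,0.215,0,0,0,1.08]
    - [-0.13,0.241,0,0,0,1.2]
    - [-0.139,0.258,0,0,0,1.32]
    - [-0.1435,0.2665,0,0,0,1.44]
  fingers: 0.2

```text
time: 40.77
tcp_pos: [0.4376, 0.2222, 0.2307]
ee_rot: [-1.363, -2.829, 0.001]
force: [0.1, 0.6, 0.0]
grip_width: 0.6
```

move_arm:
  plan:
    - [0,0,-0.01,0,0,0.12]
    - [0,0,-0.03,0,0,0.131]
    - [0,0,-0.03,0,0,0.131]
    - [0,0,-0.03,0,0,0.131]
    - [0,0,-0.03,0,0,0.131]

```text
time: 41.18
tcp_pos: [0.44, 0.2198, 0.2014]
ee_rot: [-1.191, -2.907, 0.0]
force: [0.1, 0.2, 0.2]
grip_width: 0.6
```

```bash
python3 - <<'E'
from h import *
s=st();print(yaw(s)[0])
c,_=save('wrist','w21'); print(proj(c,[.44,.22,.06]),proj(c,[.44,.22,0]))
c,_=save('top','t21')
a=cv2.imread('pics/t21.png')[150:310,150:400]; cv2.imwrite('pics/t21z.png',cv2.resize(a,None,fx=3,fy=3,interpolation=cv2.INTER_CUBIC))
E
```

```text
{'time': 41.183, 'q': [0.182, 0.368, -0.851, 1.967, 0.337, 0.954, -0.041], 'tcp_pos': [0.44, 0.22, 0.201], 'ee_rot': [-1.191, -2.907, 0.0], 'force': [0.114, 0.221, 0.198], 'torque': [0.051, -0.144, -0.021], 'grip_width': 0.6}
0.7932128704759813
[281.96423759 207.67489957] [282.05572679 195.3908549 ]
```

View pics/w21.png

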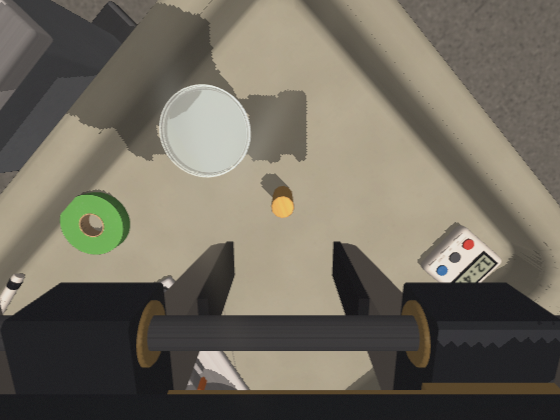

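View pics/t21z.png

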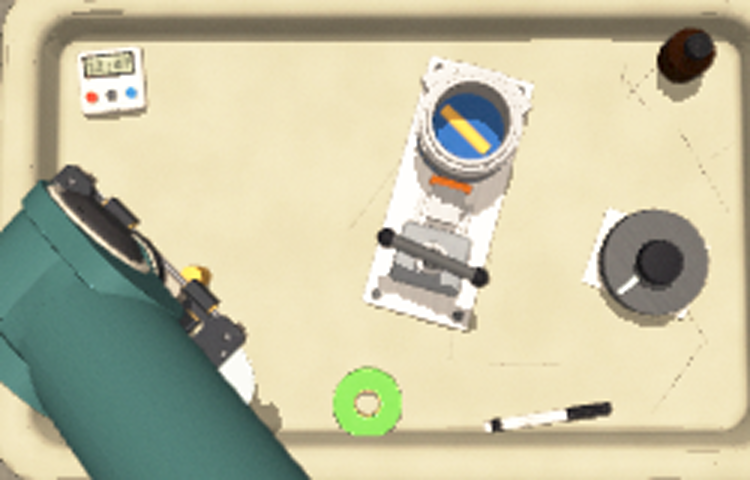

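move_arm:
  plan:
    - [-0.001,0.001,-0.03,0,0,0]
    - [-0.001,0.001,-0.06,0,0,0]
    - [-0.001,0.001,-0.09,0,0,0]
    - [-0.001,0.001,-0.115,0,0,0]
    - [-0.001,0.001,-0.135,0,0,0]
    - [-0.001,0.001,-0.145,0,0,0]
    - [-0.001,0.001,-0.145,0,0,0]
    - [-0.001,0.001,-0.145,0,0,0]

```text
time: 41.95
tcp_pos: [0.4395, 0.2212, 0.0567]
ee_rot: [1.19, 2.907, 0.001]
force: [-0.7, -0.4, 0.4]
grip_width: 0.6
```

move_arm:
  plan:
    - [0,0,0,0,0,0]
    - [0,0,0,0,0,0]
    - [0,0,0,0,0,0]
    - [0,0,0,0,0,0]
    - [0,0,0,0,0,0]
    - [0,0,0,0,0,0]
    - [0,0,0,0,0,0]
  fingers: -1

```text
time: 42.53
tcp_pos: [0.4392, 0.2207, 0.0565]
ee_rot: [1.19, 2.907, -0.0]
force: [-0.6, -1.2, 4.5]
grip_width: 0.229
```

move_arm:
  plan:
    - [0,0,0.02,0,0,0]
    - [0,0,0.05,0,0,0]
    - [0,0,0.085,0,0,0]
    - [0,0,0.12,0,0,0]
    - [0,0,0.155,0,0,0]
    - [0,0,0.18,0,0,0]
    - [0,0,0.18,0,0,0]
    - [0,0,0.18,0,0,0]

```text
time: 43.2
tcp_pos: [0.4395, 0.2207, 0.2368]
ee_rot: [1.19, 2.905, 0.002]
force: [0.9, 0.1, -1.7]
grip_width: 0.227
```

```bash
python3 - <<'E'
from h import *
s=st();print(yaw(s)[0])
c,_=save('wrist','w22'); print(proj(c,s['tcp_pos']+[0,0,.004]))
E
```

```text
{'time': 43.2, 'q': [0.219, 0.321, -0.886, 1.931, 0.292, 1.02, -0.004], 'tcp_pos': [0.44, 0.221, 0.237], 'ee_rot': [1.19, 2.905, 0.002], 'force': [0.904, 0.061, -1.722], 'torque': [-0.04, -0.054, -0.004], 'grip_width': 0.227}
0.7933274410829122
[281.18840783 273.56475366]
```

View pics/w22.png

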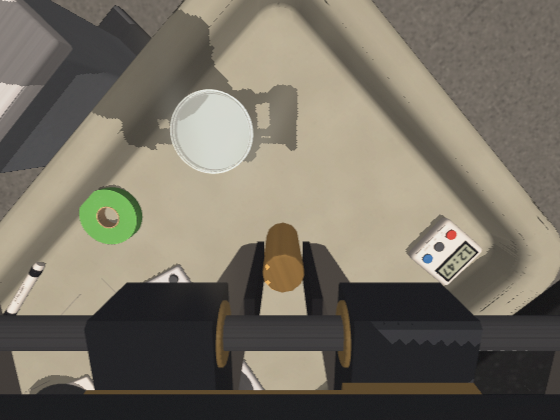

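move_arm:
  plan:
    - [0.006,-0.011,0,0,0,0]
    - [0.018,-0.034,0,0,0,0]
    - [0.032,-0.06,0,0,0,0]
    - [0.046,-0.086,0,0,0,0]
    - [0.06,-0.112,0,0,0,0]
    - [0.074,-0.138,0,0,0,0]
    - [0.088,-0.164,0,0,0,0]
    - [0.102,-0.19,0,0,0,0]
    - [0.116,-0.216,0,0,0,0]
    - [0.13,-0.243,0,0,0,0]
    - [0.139,-0.259,0,0,0,0]
    - [0.142,-0.265,0,0,0,0]

```text
time: 44.25
tcp_pos: [0.5809, -0.0481, 0.233]
ee_rot: [-1.195, -2.901, 0.003]
force: [0.5, -0.4, -1.3]
grip_width: 0.226
```

move_arm:
  plan:
    - [0,0,0,0,0,0]
    - [0,0,0,0,0,0]
    - [0,0,0,0,0,0]
    - [0,0,0,0,0,0]

```text
time: 44.58
tcp_pos: [0.5804, -0.0423, 0.236]
ee_rot: [-1.185, -2.909, -0.0]
force: [0.0, 0.3, -1.5]
grip_width: 0.229
```

```bash
python3 - <<'E'
from h import *
s=st();print(yaw(s)[0])
c,_=save('wrist','w23'); print(proj(c,s['tcp_pos']+[0,0,.004]))
E
```

```text
{'time': 44.583, 'q': [0.588, 0.463, -0.753, 1.729, 0.351, 1.09, 0.519], 'tcp_pos': [0.58, -0.042, 0.236], 'ee_rot': [-1.185, -2.909, -0.0], 'force': [0.02, 0.267, -1.54], 'torque': [-0.031, -0.149, 0.005], 'grip_width': 0.229}
0.7968070602467128
[281.17359472 273.5451436 ]
```

View pics/w23.png

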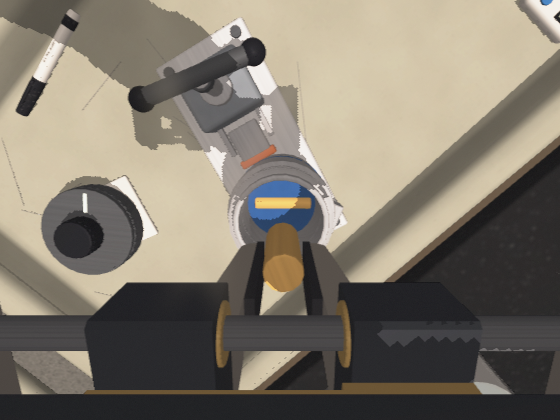

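move_arm:
  plan:
    - [0,0,-0.015,0,0,0]
    - [0,0,-0.03,0,0,0]
    - [0,0,-0.045,0,0,0]
    - [0,0,-0.045,0,0,0]
    - [0,0,-0.045,0,0,0]
    - [0,0,-0.045,0,0,0]

```text
time: 45.13
tcp_pos: [0.5815, -0.0436, 0.1921]
ee_rot: [1.188, 2.907, 0.001]
force: [-0.3, 0.2, -1.5]
grip_width: 0.23
```

move_arm:
  plan:
    - [0,0,-0.01,0,0,0]
    - [0,0,-0.02,0,0,0]
    - [0,0,-0.03,0,0,0]
    - [0,0,-0.04,0,0,0]
    - [0,0,-0.05,0,0,0]
    - [0,0,-0.06,0,0,0]
    - [0,0,-0.068,0,0,0]
    - [0,0,-0.068,0,0,0]

```text
time: 45.8
tcp_pos: [0.5798, -0.0443, 0.1209]
ee_rot: [-1.189, -2.905, 0.001]
force: [-0.8, -0.5, -0.7]
grip_width: 0.231
```

move_arm:
  plan:
    - [0,0,-0.002,0,0,0]
    - [0,0,-0.004,0,0,0]
    - [0,0,-0.006,0,0,0]
    - [0,0,-0.006,0,0,0]

```text
time: 46.13
tcp_pos: [0.5811, -0.0443, 0.1171]
ee_rot: [1.19, 2.907, 0.0]
force: [0.4, 0.1, -1.6]
grip_width: 0.23
```

move_arm:
  plan:
    - [0,0,-0.001,0,0,0]
    - [0,0,-0.002,0,0,0]
    - [0,0,-0.003,0,0,0]
    - [0,0,-0.003,0,0,0]

```text
time: 46.47
tcp_pos: [0.5809, -0.0443, 0.114]
ee_rot: [-1.19, -2.907, 0.0]
force: [-0.5, -0.3, -1.6]
grip_width: 0.228
```

move_arm:
  plan:
    - [0,0,0,0,0,0]
    - [0,0,0,0,0,0]
    - [0,0,0,0,0,0]
    - [0,0,0,0,0,0]
    - [0,0,0,0,0,0]
    - [0,0,0,0,0,0]
  fingers: -0.42

```text
time: 46.97
tcp_pos: [0.5811, -0.0442, 0.1142]
ee_rot: [1.19, 2.907, 0.0]
force: [-0.3, -0.4, 0.4]
grip_width: 0.288
```

move_arm:
  plan:
    - [0,0,0.008,0,0,0]
    - [0,0,0.016,0,0,0]
    - [0,0,0.026,0,0,0]
    - [0,0,0.04,0,0,0]
    - [0,0,0.06,0,0,0]
    - [0,0,0.085,0,0,0]
    - [0,0,0.11,0,0,0]
    - [0,0,0.13,0,0,0]
    - [0,0,0.13,0,0,0]

```text
time: 47.72
tcp_pos: [0.5836, -0.0436, 0.25]
ee_rot: [1.186, 2.9, 0.004]
force: [1.0, 0.4, 0.1]
grip_width: 0.291
```

```bash
python3 - <<'E'
from h import *
s=st();print(yaw(s)[0])
c,_=save('wrist','w24')
E
```

```text
{'time': 47.717, 'q': [0.596, 0.449, -0.76, 1.714, 0.343, 1.107, 0.526], 'tcp_pos': [0.584, -0.044, 0.25], 'ee_rot': [1.186, 2.9, 0.004], 'force': [0.973, 0.393, 0.148], 'torque': [0.046, -0.16, 0.023], 'grip_width': 0.291}
0.7940772152052036
```

View pics/w24.png

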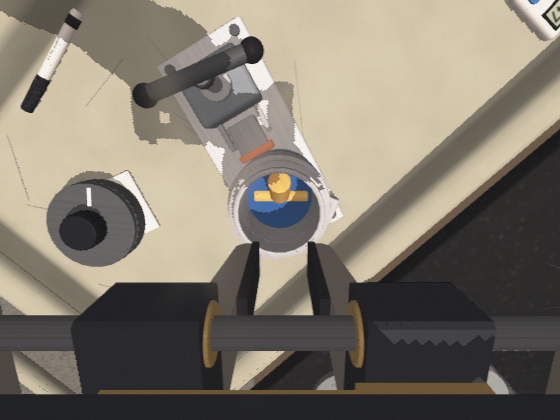

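move_arm:
  plan:
    - [-0.01,-0.02,0.01,0,0,0]
    - [-0.025,-0.05,0.02,0,0,0]
    - [-0.045,-0.085,0.03,0,0,0]
    - [-0.065,-0.12,0.03,0,0,0]
    - [-0.085,-0.155,0.03,0,0,0]
    - [-0.105,-0.19,0.03,0,0,0]
    - [-0.125,-0.225,0.03,0,0,0]
    - [-0.145,-0.26,0.03,0,0,0]
    - [-0.165,-0.295,0.03,0,0,0]
    - [-0.185,-0.33,0.03,0,0,0]
    - [-0.205,-0.36,0.03,0,0,0]
    - [-0.205,-0.36,0.03,0,0,0]

```text
time: 48.77
tcp_pos: [0.3698, -0.4112, 0.2728]
ee_rot: [-1.206, -2.898, 0.004]
force: [-0.4, -1.0, 0.4]
grip_width: 0.291
```

```bash
python3 - <<'E'
from h import *
vision.snapshot('top');s=st()
c,_=save('top','t25')
a=cv2.imread('pics/t25.png')[150:310,150:400]; cv2.imwrite('pics/t25z.png',cv2.resize(a,None,fx=3,fy=3,interpolation=cv2.INTER_CUBIC))
a=cv2.imread('pics/t25.png')[165:245,265:345]; cv2.imwrite('pics/t25j.png',cv2.resize(a,None,fx=7,fy=7,interpolation=cv2.INTER_CUBIC))
save('side','s25')
E
```

```text
{'time': 48.817, 'q': [1.301, 0.34, -0.657, 1.762, 0.229, 1.119, 1.356], 'tcp_pos': [0.372, -0.408, 0.273], 'ee_rot': [-1.201, -2.901, 0.0], 'force': [-0.464, 0.453, -0.343], 'torque': [0.022, -0.142, -0.04], 'grip_width': 0.289}
```

View pics/t25z.png

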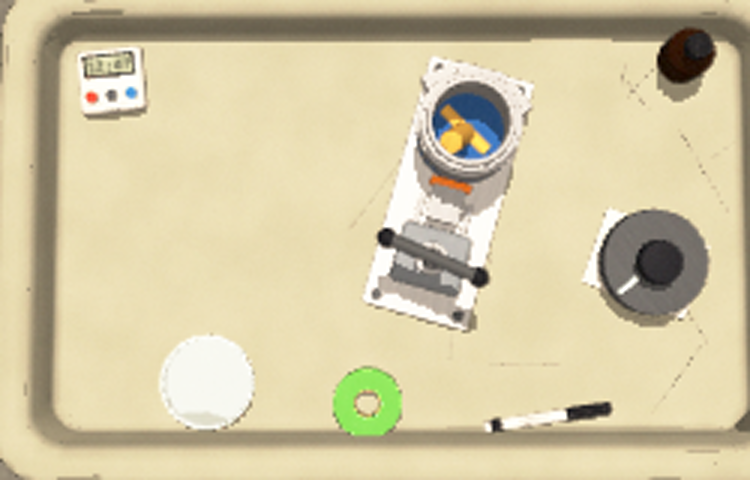

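View pics/t25j.png

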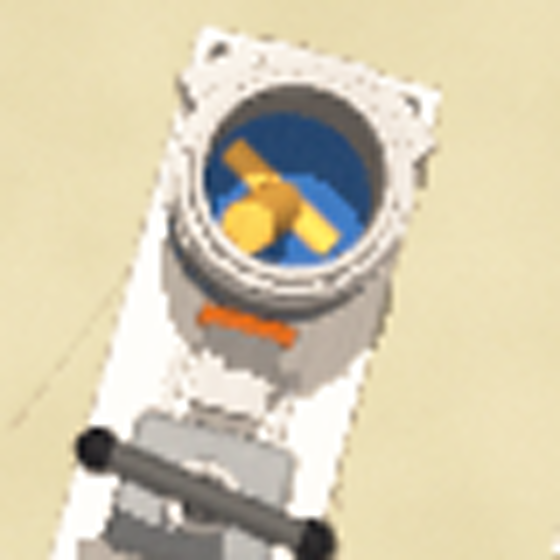

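View pics/s25.png

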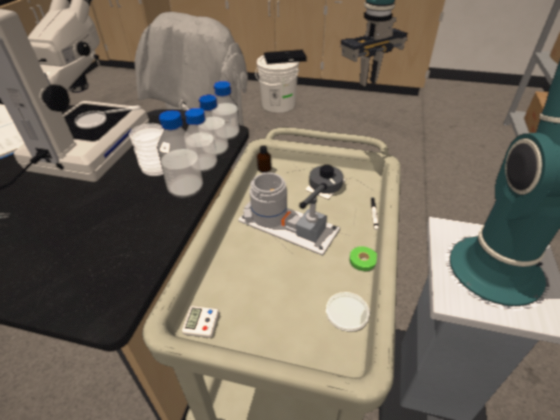

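```bash
python3 - <<'E'
from h import *
st(); print(ticket.close_job())
E
```

```text
{'time': 48.917, 'q': [1.297, 0.339, -0.662, 1.763, 0.228, 1.119, 1.355], 'tcp_pos': [0.376, -0.404, 0.274], 'ee_rot': [-1.19, -2.907, -0.002], 'force': [0.419, 1.088, 0.995], 'torque': [0.057, -0.124, 0.051], 'grip_width': 0.292}
the job is handed in; nothing more can be done
None
```

The job is finished and handed in at about 49 s on the robot's clock: the jar is clamped, its lid is on the wipe, and both rods are inside the jar.

- **Clamp:** I turned the T-handle clockwise about 3.6 rad in two grips. My estimate of the final angle is 4.85 rad against the 4.9 aimed at. It assumes the bar lies along the fixture at zero. The final torque of 0.50 N·m fits that estimate, although the torque readings were noisy. The handle's angle in the last top picture also agrees, to about 0.03 rad.
- **Lid:** I unscrewed it about 4.2 rad anticlockwise in three regrasped turns and lifted it clear. It stands right way up, within 2 mm of the wipe's centre as measured from the top camera.
- **Rods:** Only two rods were on the cart. One had been knocked over partway through, so I picked it up lying down and lowered it flat into the jar. The other was lowered in upright and now leans on the first against the wall. The last pictures show both inside. I did not measure the leaning rod's top height. By the sizes given it can be at most about 120 mm above the cart, and the rim is at 129 mm.
- **Other things:** The last top and side pictures show the timer, bottle, dish, tape and pen undisturbed, and the arm clear of everything. No check failed.

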